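Mount and load the ring-clamp stand

TASK

Get the bench ready for a batch of ring setting: set the walnut clamp stand squarely down on its bench mount and turn the lock ring by its lever clockwise to the green locked mark, so that the stand cannot tip. Then stand every ring clamp lying on the bench upright in a well of the stand, one to a well and right down to the floor of the well, and leave the tape, screw pot and nippers where they are.

Things in the scene. Friction and masses are not known exactly. Their poses are not given: they have to be found in the camera images.
- mount_seat (a point): centre of the bench mount's seat: a round dark steel plate 132 mm across, screwed to the bench, an aluminium lock ring (122 mm) captive on it. This point is on the plate's top, 8 mm above the bench, where the middle of the stand's underside comes to rest. z up; the stand's long axis must lie along this y (either way round). Four low rails round the seat, 9 mm high, leave the foot 2 mm play on every side
- lock_ring (a joint): angle of the lock ring, rad: 0 = open (lever at the red dot), grows as it turns clockwise seen from above, 1.047 = stop, lever at the green dot. Turns about the upright axis through mount_seat; stiff (about 1.5 N at the knob), stays where left. Two claws inside it (undersides 20.5 mm above the bench) pass the stand's foot when open and, when locked, lie over the two foot ends, if the foot is fully down
- locked_mark (a point): green dot on the mount plate's edge, 7 mm above the bench, 71 mm from the seat's centre in the seat's -x direction: the locked mark for the lever. The open mark (red dot) is 60 degrees round from it, towards the seat's -y
- lever_knob (a point): middle of the black upright knob at the end of the ring's lever: a round post about 16 mm in diameter, from 19 to 65 mm above the bench, 85 mm from the ring's axis; this point is 45 mm above the bench. At the locked mark it lies straight out in the seat's -x direction
- stand_mid (a point): centre of the clamp stand, 37.5 mm above its underside: a dark walnut block 38 (x) by 186 (y) by 53 mm high on an aluminium foot, 75 mm high in all, 0.45 kg, both ends alike, z up. The walnut's sides stand from 22 to 75 mm above the underside: take it across the 38 mm. Foot: 40 x 44 mm block, 22 mm high, with two ends 20 mm wide and 10 mm thick reaching to y = +-42 mm
- stand_wells (a point): centre of the mouth of the stand's middle well, 75 mm above the stand's underside. Five square open wells in a row along the stand's y, centred at y = -74, -37, 0, 37, 74 mm from here, each 26 by 26 mm inside and 48 mm deep. A clamp in a well may lean by up to 0.1 rad, so that its top comes 10 mm nearer to its neighbour's
- clamp1_mid (a point): centre of a wooden ring clamp (may be absent): a straight square bar 120 mm long (along its y), 22 mm wide and 21 mm high, with a leather band round the waist, 60 g, lying on the bench at the start; both ends alike for this job. Standing in a well of the stand its centre is 49.5 mm above stand_mid.
- clamp2_mid (a point): centre of a wooden ring clamp (may be absent): a straight square bar 120 mm long (along its y), 22 mm wide and 21 mm high, with a leather band round the waist, 60 g, lying on the bench at the start; both ends alike for this job. Standing in a well of the stand its centre is 49.5 mm above stand_mid.
- clamp3_mid (a point): centre of a wooden ring clamp (may be absent): a straight square bar 120 mm long (along its y), 22 mm wide and 21 mm high, with a leather band round the waist, 60 g, lying on the bench at the start; both ends alike for this job. Standing in a well of the stand its centre is 49.5 mm above stand_mid.
- clamp4_mid (a point): centre of a wooden ring clamp (may be absent): a straight square bar 120 mm long (along its y), 22 mm wide and 21 mm high, with a leather band round the waist, 60 g, lying on the bench at the start; both ends alike for this job. Standing in a well of the stand its centre is 49.5 mm above stand_mid.
- clamp5_mid (a point): centre of a wooden ring clamp (may be absent): a straight square bar 120 mm long (along its y), 22 mm wide and 21 mm high, with a leather band round the waist, 60 g, lying on the bench at the start; both ends alike for this job. Standing in a well of the stand its centre is 49.5 mm above stand_mid.
- divider_end (a point): obstacle: top of the near end of the upright wooden board fixed on the bench between the mount and the clamps, 162 mm high, 36 mm thick at its capping, 640 mm long; it runs from here away from the robot and to its right, in the direction (0.78, -0.63). Does not move
- tape_roll: bystander: a roll of masking tape, 96 mm across and 25 mm high; origin at the underside's centre
- screw_pot: bystander: a small clear screw pot, 41 mm across and 22 mm high; origin at the underside's centre
- end_nippers: bystander: end nippers with red handles, 65 x 155 x 16 mm; origin at the underside's centre

How it is judged:
On the way, in this order (a step that is already met when the one before it is completed fails the run):
1. the stand sits fully down on the mount, in line with it, the ring still open (horizontal distance between stand_mid and mount_seat below 0.006 m and z of stand_mid in the frame of mount_seat below 0.0415 m and angle between the z axis of stand_mid and the z axis of mount_seat, either way round below 0.08 rad and angle between the y axis of stand_mid and the y axis of mount_seat, either way round below 0.15 rad and value of joint lock_ring below 0.5 rad), for 0.2 s.
2. the lock ring is turned to the locked mark over the seated stand (horizontal distance between stand_mid and mount_seat below 0.006 m and z of stand_mid in the frame of mount_seat below 0.0415 m and angle between the z axis of stand_mid and the z axis of mount_seat, either way round below 0.08 rad and angle between the y axis of stand_mid and the y axis of mount_seat, either way round below 0.15 rad and value of joint lock_ring above 0.96 rad), for 0.2 s.
3. every ring clamp present stands in a well of the stand (angle between the y axis of each of clamp1_mid, clamp2_mid, clamp3_mid, clamp4_mid, clamp5_mid and the z axis of mount_seat, either way round below 0.2 rad and x of clamp1_mid in the frame of stand_mid between -0.012 and 0.012 m and y of clamp1_mid in the frame of stand_mid between -0.088 and 0.088 m and z of clamp1_mid in the frame of stand_mid between 0.043 and 0.057 m and x of clamp2_mid in the frame of stand_mid between -0.012 and 0.012 m and y of clamp2_mid in the frame of stand_mid between -0.088 and 0.088 m and z of clamp2_mid in the frame of stand_mid between 0.043 and 0.057 m and x of clamp3_mid in the frame of stand_mid between -0.012 and 0.012 m and y of clamp3_mid in the frame of stand_mid between -0.088 and 0.088 m and z of clamp3_mid in the frame of stand_mid between 0.043 and 0.057 m and x of clamp4_mid in the frame of stand_mid between -0.012 and 0.012 m and y of clamp4_mid in the frame of stand_mid between -0.088 and 0.088 m and z of clamp4_mid in the frame of stand_mid between 0.043 and 0.057 m and x of clamp5_mid in the frame of stand_mid between -0.012 and 0.012 m and y of clamp5_mid in the frame of stand_mid between -0.088 and 0.088 m and z of clamp5_mid in the frame of stand_mid between 0.043 and 0.057 m), for 0.2 s.
At the end, for the whole second after the job is handed in: The stand is down on the mount (within 6 mm of its centre, 4 mm of full depth, 0.15 rad of its direction), the lock ring within 0.09 rad of its stop, and every ring clamp present stands at rest in a well of the stand, within 0.2 rad of upright and within about 7 mm of the well's floor (all of step 2 and all of step 3 and linear speed of each of clamp1, clamp2, clamp3, clamp4, clamp5 below 0.02 m/s); the robot touches nothing.
It fails at once if a ring clamp is stood in the stand before the ring is locked (value of joint lock_ring below 0.8 rad and ((angle between the y axis of clamp1_mid and the z axis of mount_seat, either way round below 0.2 rad and x of clamp1_mid in the frame of stand_mid between -0.012 and 0.012 m and y of clamp1_mid in the frame of stand_mid between -0.088 and 0.088 m and z of clamp1_mid in the frame of stand_mid between 0.043 and 0.057 m) or (angle between the y axis of clamp2_mid and the z axis of mount_seat, either way round below 0.2 rad and x of clamp2_mid in the frame of stand_mid between -0.012 and 0.012 m and y of clamp2_mid in the frame of stand_mid between -0.088 and 0.088 m and z of clamp2_mid in the frame of stand_mid between 0.043 and 0.057 m) or (angle between the y axis of clamp3_mid and the z axis of mount_seat, either way round below 0.2 rad and x of clamp3_mid in the frame of stand_mid between -0.012 and 0.012 m and y of clamp3_mid in the frame of stand_mid between -0.088 and 0.088 m and z of clamp3_mid in the frame of stand_mid between 0.043 and 0.057 m) or (angle between the y axis of clamp4_mid and the z axis of mount_seat, either way round below 0.2 rad and x of clamp4_mid in the frame of stand_mid between -0.012 and 0.012 m and y of clamp4_mid in the frame of stand_mid between -0.088 and 0.088 m and z of clamp4_mid in the frame of stand_mid between 0.043 and 0.057 m) or (angle between the y axis of clamp5_mid and the z axis of mount_seat, either way round below 0.2 rad and x of clamp5_mid in the frame of stand_mid between -0.012 and 0.012 m and y of clamp5_mid in the frame of stand_mid between -0.088 and 0.088 m and z of clamp5_mid in the frame of stand_mid between 0.043 and 0.057 m))).
It fails at once if a bystander (tape, screw pot, nippers) is shifted by more than 4 cm (distance of any of tape_roll, screw_pot, end_nippers from where it was at the start of the episode above 0.04 m).
It fails at once if the stand is tipped over (angle between the z axis of stand_mid and the z axis of mount_seat, either way round above 0.8 rad).
Of clamp1, clamp2, clamp3, clamp4, clamp5 only 4 to 5 are there at a start; the rules pass over those that are not, and their reading is None.
At some moment in a run one of clamp1, clamp2, clamp3, clamp4, clamp5 may be knocked a few centimetres aside while the robot is not near it.
It also fails if it takes over 210 s, if anything falls off the work surface, if the arm or the gripper's body presses on something with over 40 N, if the wrist force passes 120 N, or if a joint passes its speed limit or range.

ROBOT

A 6-joint arm with a two-finger parallel gripper is mounted at the origin on a cart in front of the work surface, level with it; the furniture and walls round the work are solid. World frame = base frame: x ahead of the robot, y to its left, z up, the work surface at z = 0. Lengths are in m, angles in rad, forces in N, time in s.
With the tool pointing down it reaches from about 0.375 to 0.975 m from the base axis. Payload 3.8 kg.
Tool frame: the origin (TCP) lies between the finger pads; the fingertips stand 25 mm ahead of it and the grasp point (between the pads) lies 6 mm ahead of it (manip.tips_ahead is the distance from the TCP to the fingertips, in m); z points along the fingers, y is the line along which they close (so a half turn about z gives the same grasp; the last joint's range is limited). The gripper opens to 85 mm and grips with 20 to 120 N. Pads are 22 mm wide; open, the fingers measure 114 mm over their backs; the gripper's body (76 mm by 85 mm) begins 54 mm behind the grasp point. The pads swing forward as they close: fully open they stand 13 mm farther back than shut.
Start: joints at [-1.234, 0.264, 1.604, -0, 1.274, -0.037], TCP at [0.246, -0.628, 0.233] pointing down, gripper open.
Joint ranges: [-2.63, 2.63], [-0.94, 2.18], [0.31, 2.57], [-1.31, 4.45], [0, 2.66], [-2.55, 2.55]. Speed limits (rad/s): [2.57, 2.57, 3.14, 3.14, 3.14, 3.14].

INTERFACE

Orientations are given as a unit quaternion [x, y, z, w].
In Python, from bench import monitor, capture, get_calibration, job, manip gives the robot as it stands.
- The arm moves only by the tool arm_command, never from a script. Its argument "targets" is a list that holds one entry, the list of rows, each a list of 6 numbers: the shift along the world's x, y, z in mm, then the turn, a rotation vector about the world's x, y, z in rad. A call has 1 to 8 rows; each row is the pose to reach, as a shift and turn from the pose commanded when the call began; what a row does not reach only later rows make up. A row lasts 1/8 s, in which the tool goes at most 62.5 mm and 10.7 degrees, less where a joint would pass 70% of its speed; a pose out of reach is approached as far as the arm can. A call with a gripper value outside its range is refused whole. "grip" is the finger opening in mm, from 0 to 85.4, set as the call begins (left out, the last holds). The fingers move at their own pace and stop on an object; "newtons" is the grip in N (left out, the last holds). Time passes only in rows, so rows that repeat a pose let the fingers close. It gives the time, the measured TCP pose, the force, the opening and the grip force at its end, in the units of the state.
- monitor.state(): the state, without advancing time (a new reading comes with each control period).
- capture(name): name is "side" or "top" or "wrist"; returns the picture (384x512x3 uint8, blue, green, red); there is no depth.
- get_calibration(name): a dict with "K" (3x3 intrinsics, pixels), "distortion" ([k1, k2, p1, p2, k3] as OpenCV has them; the pictures are not rectified), "pose" (4x4, takes a point from camera to world coordinates). Camera axes: x right, y down, z forward; pixel columns grow to the right and rows downward; lengths in m; the calibration is good to about 2 mm. A picture is of the moment at which its call begins: read the wrist's pose just before it. get_calibration takes no time and is no camera call; for the wrist camera it gives the pose at the moment of the call.
- job.finish_job(): hands the job in; it is judged then, once.
The state is a dict: "t": time; "joint_pos": joint angles; "qvel": joint speeds; "joint_torque": joint torques, N m; "ee_pos": TCP position; "orientation": TCP orientation; "force": force on the tool from outside, world axes, zero at the start; "wrist_torque": the same for the moment, N m; "grip_width": finger opening in m; "finger_force": force on a finger pad.
Only numpy, scipy, OpenCV 4.12 (cv2) and the standard library are available. Lean on these libraries where they do the work, as an engineer would, in place of code of your own. Each camera call takes 0.05 s, during which the arm holds its last target. There are 200 camera calls.

## Working session

There is one attempt and no reset: what is moved stays moved. The work goes in short steps, Python scripts to look and compute and a tool call to move; the robot and the scene stay as the last step left them, time stands still between calls to the robot, and variables do not carry over. Pictures are saved under pics/ and viewed, at most 14 in all, crops included, and the job is handed in when it is done.

Besides the shell and the picture viewer there is one more tool, called after ">>>" in YAML: its name, and indented under it one key for each argument. arm_command: Moves the arm, as the interface text tells. Its arguments: {"type":"object","properties":{"targets":{"type":"array"},"grip":{"type":"number"},"newtons":{"type":"number"}},"required":["targets"]}

```bash
ls; mkdir -p pics; cat > h.py <<'E'
import numpy as np, cv2
from bench import monitor, capture, get_calibration, job, manip
def rays(name,px,cal=None):
    c=cal or get_calibration(name);K=np.array(c["K"]);d=np.array(c["distortion"]);P=np.array(c["pose"])
    u=cv2.undistortPoints(np.array(px,float).reshape(-1,1,2),K,d).reshape(-1,2)
    r=np.c_[u,np.ones(len(u))]@P[:3,:3].T
    return P[:3,3],r
def onplane(name,px,z,cal=None):
    o,r=rays(name,px,cal);return o+r*((z-o[2])/r[:,2])[:,None]
def proj(name,pts,cal=None):
    c=cal or get_calibration(name);P=np.linalg.inv(np.array(c["pose"]))
    return cv2.projectPoints(np.array(pts,float).reshape(-1,3),cv2.Rodrigues(P[:3,:3])[0],P[:3,3],np.array(c["K"]),np.array(c["distortion"]))[0].reshape(-1,2)
E
python3 - <<'E'
from h import *
s=monitor.state();print(s)
for n in["top","side","wrist"]:
    c=get_calibration(n);print(n,np.round(c["pose"],3).tolist(),np.round(c["K"],0).tolist())
    cv2.imwrite(f"pics/{n}0.png",cv2.resize(capture(n),(800,600),interpolation=cv2.INTER_CUBIC))
E
```

```text
pics
{'t': 0.0, 'joint_pos': array([-1.23391170e+00,  2.64773640e-01,  1.60539881e+00, -3.16326093e-05,
        1.27370917e+00, -3.68950580e-02]), 'qvel': array([-0.00039523,  0.00086007,  0.00095866,  0.0008848 ,  0.00176778,
       -0.00115149]), 'joint_torque': array([ 7.60823987e-04, -5.15110838e+01, -3.67313254e+01,  6.73699219e-05,
        1.29003549e-02, -3.94032753e-06]), 'ee_pos': array([ 0.24621258, -0.6276938 ,  0.23123484]), 'orientation': array([ 9.82585358e-01,  1.85808245e-01, -1.85971973e-04, -1.12937399e-03]), 'force': array([ 0.03047079, -0.44439102, -0.3521588 ]), 'wrist_torque': array([-0.06041427, -0.05127125,  0.03409077]), 'finger_force': 0.0, 'grip_width': 0.08498746707538529}
top [[0.025, -0.997, 0.075, 0.408], [-1.0, -0.025, -0.007, -0.227], [0.009, -0.075, -0.997, 1.192], [0.0, 0.0, 0.0, 1.0]] [[411.0, 0.0, 253.0], [0.0, 411.0, 195.0], [0.0, 0.0, 1.0]]
side [[-0.965, -0.094, 0.245, 0.147], [-0.262, 0.423, -0.868, 1.009], [-0.022, -0.901, -0.433, 0.714], [0.0, 0.0, 0.0, 1.0]] [[491.0, 0.0, 256.0], [0.0, 491.0, 195.0], [0.0, 0.0, 1.0]]
wrist [[0.365, -0.888, -0.281, 0.319], [-0.931, -0.349, -0.108, -0.599], [-0.002, 0.301, -0.954, 0.373], [0.0, 0.0, 0.0, 1.0]] [[304.0, 0.0, 257.0], [0.0, 304.0, 194.0], [0.0, 0.0, 1.0]]
```

View pics/top0.png

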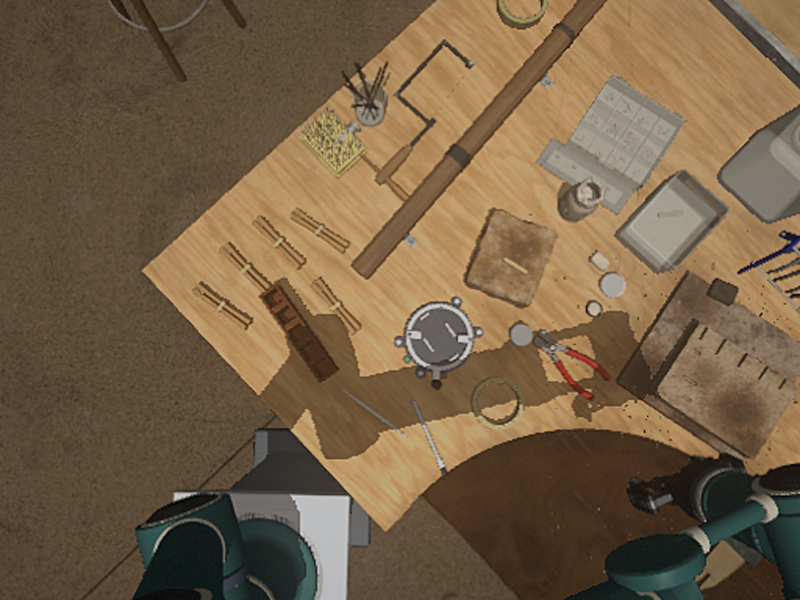

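View pics/side0.png

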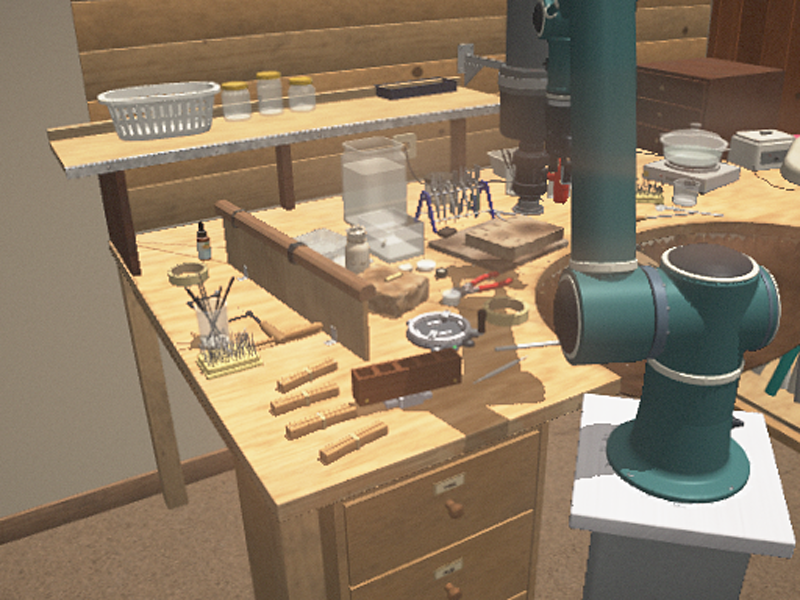

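The top picture shows the stand upright at about (298,330), the mount at (438,335) with its knob at (437,378). There are five clamps, at (222,305), (246,267), (279,242), (320,230) and (336,304). The divider's near end is at (362,268). The side view shows the stand upright on its foot.

```bash
python3 - <<'E'
from h import *
s=512/800
def P(n,l,z):
    print(n,np.round(onplane("top",np.array(l)*s,z)[:,:2],3).tolist())
P("clamps ends",[(196,287),(250,323),(222,245),(270,288),(255,218),(303,266),(293,212),(347,249),(315,279),(357,329)],.021)
P("stand ctr top",[(298,330)],.075); P("stand ends",[(273,287),(327,375)],.075)
P("mount",[(438,335)],.015);P("knob",[(437,378)],.065);P("green",[(406,358)],.007);P("red",[(443,377)],.007)
P("div",[(362,268)],.162);P("tape",[(497,401)],.025);P("pot",[(521,334)],.022)
E
```

```text
clamps ends [[0.52, 0.128], [0.457, 0.028], [0.599, 0.085], [0.522, -0.006], [0.65, 0.026], [0.564, -0.065], [0.664, -0.043], [0.597, -0.144], [0.54, -0.088], [0.451, -0.167]]
stand ctr top [[0.445, -0.068]]
stand ends [[0.518, -0.021], [0.368, -0.12]]
mount [[0.444, -0.315]]
knob [[0.367, -0.311]]
green [[0.4, -0.258]]
red [[0.367, -0.326]]
div [[0.544, -0.179]]
tape [[0.327, -0.423]]
pot [[0.449, -0.466]]
```

```bash
python3 - <<'E'
from h import *
cv2.imwrite("pics/topc.png",cv2.resize(capture("top")[120:260,115:315],(800,560),interpolation=cv2.INTER_CUBIC))
E
```

```text
(no output)
```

View pics/topc.png

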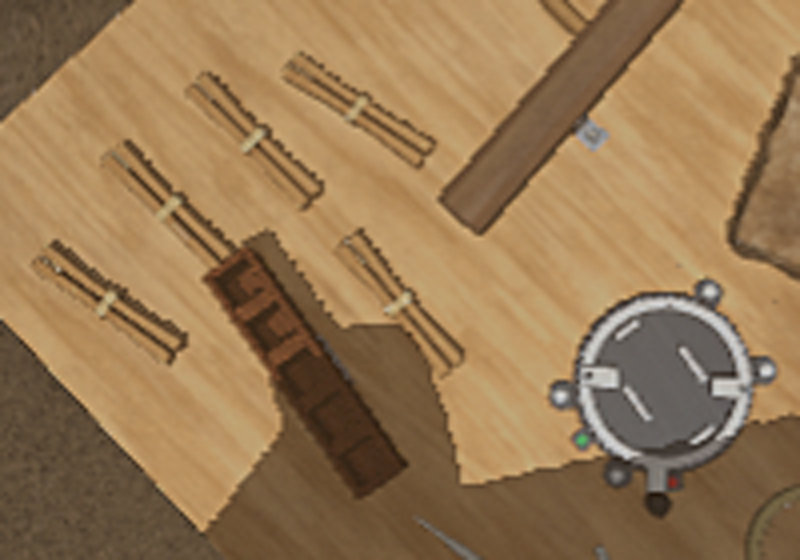

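The crop shows the mount centre at crop pixel (665,382), green dot (582,439), red dot (674,481) and knob (657,503). The stand is roughly parallel to the mount, and the end of clamp 2 is next to it. I'll look from close up over the mount first.

>>> arm_command:
  targets:
    - [[20,40,70,0,0,0.05],[50,90,70,0,0,0.12],[85,140,70,0,0,0.23],[115,190,70,0,0,0.23],[145,240,70,0,0,0.23],[175,290,70,0,0,0.23],[185,310,70,0,0,0.23],[185,310,70,0,0,0.23]]

```text
t: 1.2
ee_pos: [0.4321, -0.3168, 0.3025]
orientation: [0.954, 0.299, -0.0, -0.0]
force: [-0.4, 0.1, 0.4]
grip_width: 0.0852
finger_force: 0.0
```

```bash
cat > snap.py <<'E'
import sys,json
from h import *
n=sys.argv[1]; cam=sys.argv[2] if len(sys.argv)>2 else "wrist"
s=monitor.state();c=get_calibration(cam);im=capture(cam)
np.savez(f"pics/{n}.npz",im=im,K=c["K"],distortion=c["distortion"],pose=c["pose"])
cv2.imwrite(f"pics/{n}.png",cv2.resize(im,(800,600),interpolation=cv2.INTER_CUBIC))
open("fit.jsonl","a").write(json.dumps([list(s["joint_pos"]),list(s["ee_pos"]),list(s["orientation"])])+"\n")
print(s["t"],np.round(s["joint_pos"],3),np.round(s["ee_pos"],4),np.round(s["orientation"],3))
E
python3 snap.py w1
```

```text
1.2 [-0.679 -0.038  1.81   0.     1.37   0.285] [ 0.4321 -0.3168  0.3025] [ 0.954  0.299 -0.    -0.   ]
```

View pics/w1.png

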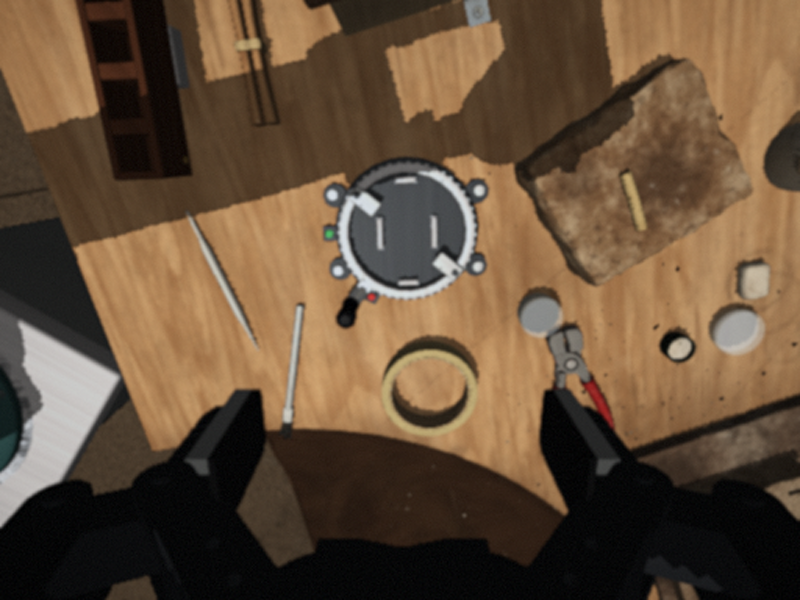

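The wrist view shows the mount at (407,230) with rails at (380,233), (434,231), (405,181) and (409,282). The green dot is at (329,233), the red at (372,297) and the knob at (346,314).

```bash
python3 - <<'E'
from h import *
d=np.load("pics/w1.npz");im=d["im"];cal={k:d[k] for k in("K","distortion","pose")}
f=.64
hsv=cv2.cvtColor(im,cv2.COLOR_BGR2HSV)
def blob(m,c,r):
    ys,xs=np.nonzero(m);k=np.hypot(xs-c[0],ys-c[1])<r
    return np.array([xs[k].mean(),ys[k].mean()]),k.sum()
w=im.min(2)>140
pts=[]
for c in[(380,233),(434,231),(405,181),(409,282)]:
    p,n=blob(w,(np.array(c)+.5)*f-.5,11 if c[0] in(380,434) else 8);pts.append(p);print("rail",p,n)
R=onplane("wrist",pts,.017,cal)[:,:2];print(np.round(R,4),"mid",(R[0]+R[1])/2,(R[2]+R[3])/2)
v=R[2]-R[3];print("y dir",np.degrees(np.arctan2(v[1],v[0])),np.linalg.norm(v)); v=R[1]-R[0];print("x dir",np.degrees(np.arctan2(v[1],v[0])),np.linalg.norm(v))
g=(hsv[...,0]>50)&(hsv[...,0]<75)&(hsv[...,1]>120);p,n=blob(g,np.array((329,233))*f,8);G=onplane("wrist",[p],.007,cal)[0,:2];print("green",G,n)
C=R.mean(0);v=G-C;print(C,np.hypot(*v),np.degrees(np.arctan2(-v[1],-v[0]))+90)
r=(im[...,2]>150)&(im[...,1]<70);p,n=blob(r,np.array((372,297))*f,6);Q=onplane("wrist",[p],.007,cal)[0,:2];v=Q-C;print("red",Q,n,np.hypot(*v),np.degrees(np.arctan2(v[1],v[0])))
print("knob top",onplane("wrist",[np.array((346,316))*f],.06,cal))
E
```

```text
rail [242.53448276 149.17241379] 58
rail [277.19354839 148.37096774] 62
rail [259.2972973  115.05405405] 37
rail [261.5  183.66] 50
[[ 0.4277 -0.2945]
 [ 0.4564 -0.3339]
 [ 0.4793 -0.2872]
 [ 0.4016 -0.3454]] mid [ 0.44203185 -0.31420488] [ 0.440457   -0.31630151]
y dir 36.798979986890956 0.09702346240350496
x dir -53.89468571606353 0.04880570007817972
green [ 0.399569   -0.25718351] 14
[ 0.44124443 -0.31525319] 0.07147677230500823 35.66623871136375
red [ 0.37113769 -0.32265518] 13 0.07049640981800408 -173.97294097215288
knob top [[ 0.35945404 -0.30878727  0.06      ]]
```

>>> arm_command:
  targets:
    - [[0,50,30,0,0,0],[0,100,60,0,0,0],[0,150,60,0,0,0],[0,200,60,0,0,0],[-10,250,60,0,0,0],[-10,250,60,0,0,0],[-10,250,60,0,0,0]]

```text
t: 2.12
ee_pos: [0.4216, -0.0695, 0.3627]
orientation: [0.955, 0.297, -0.0, 0.001]
force: [-0.1, -0.5, 0.2]
grip_width: 0.0855
finger_force: 0.0
```

```bash
python3 snap.py w2
```

```text
2.125 [-2.210e-01 -2.740e-01  1.906e+00 -1.000e-03  1.510e+00  7.470e-01] [ 0.4216 -0.0695  0.3627] [ 0.955  0.297 -0.     0.001]
```

View pics/w2.png

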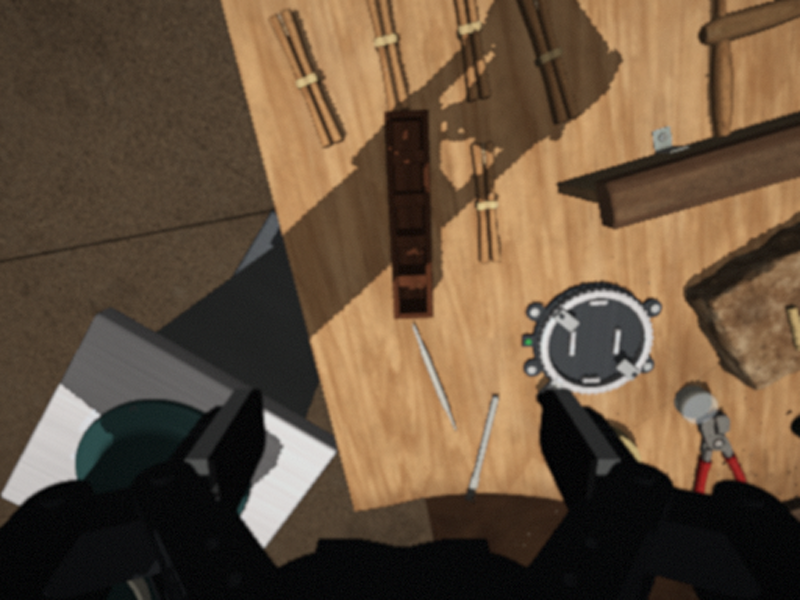

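The stand's top corners are at (387,112), (428,112), (432,317) and (396,318). All five clamps are visible, and clamp 2 ends just at the stand's far end.

```bash
python3 - <<'E'
from h import *
d=np.load("pics/w2.npz");im=d["im"];cal={k:d[k] for k in("K","distortion","pose")}
hsv=cv2.cvtColor(im,cv2.COLOR_BGR2HSV)
m=((im[...,2]<110)&(hsv[...,1]>100)).astype(np.uint8)
m[:, :240]=0; m[:,285:]=0; m[:66]=0; m[215:]=0
m=cv2.morphologyEx(m,cv2.MORPH_OPEN,np.ones((3,3)))
n,l,st,ce=cv2.connectedComponentsWithStats(m);i=1+st[1:,4].argmax();print(st[i],ce[i])
b=cv2.boxPoints(cv2.minAreaRect(np.argwhere(l==i)[:,::-1].astype(np.float32)));print(b/.64)
for q in (b, np.array([(387,112),(428,112),(432,317),(396,318)])*.64):
    X=onplane("wrist",q,.075,cal)[:,:2]; print(np.round(X,4),X.mean(0))
    print([round(float(np.linalg.norm(X[k]-X[k-1])),4) for k in range(4)],[round(float(np.degrees(np.arctan2(*(X[k]-X[k-1])[::-1]))),1) for k in range(4)])
print(np.round(onplane("wrist",np.array([(409,317),(407,112)])*.64,.075,cal),4))
E
```

```text
[ 240   66   45  137 5245] [262.07511916 130.25338418]
[[375.    103.125]
 [443.75  103.125]
 [443.75  315.625]
 [375.    315.625]]
[[ 0.5056  0.0156]
 [ 0.5383 -0.0318]
 [ 0.3863 -0.1425]
 [ 0.3491 -0.0884]] [ 0.44482057 -0.06179146]
[0.188, 0.0575, 0.188, 0.0657] [33.6, -55.4, -143.9, 124.5]
[[ 0.5056  0.0034]
 [ 0.5252 -0.0249]
 [ 0.3788 -0.1341]
 [ 0.3585 -0.1063]] [ 0.44202032 -0.06547306]
[0.1836, 0.0345, 0.1826, 0.0345] [36.7, -55.4, -143.3, 126.2]
[[ 0.3663 -0.116   0.075 ]
 [ 0.5152 -0.0104  0.075 ]]
```

>>> arm_command:
  targets:
    - [[10,2,-50,0,0,0.029],[20,4,-110,0,0,0.029],[20,4,-170,0,0,0.029],[20,4,-220,0,0,0.029],[20,4,-265,0,0,0.029],[20,4,-295,0,0,0.029],[20,4,-308,0,0,0.029],[20,4,-308,0,0,0.029]]

```text
t: 3.18
ee_pos: [0.4411, -0.0653, 0.054]
orientation: [0.951, 0.31, -0.001, -0.0]
force: [-0.3, -0.2, -0.1]
grip_width: 0.0853
finger_force: 0.0
```

```bash
python3 snap.py w3
```

```text
3.175 [-0.203  0.023  2.242 -0.     0.878  0.737] [ 0.4411 -0.0653  0.054 ] [ 0.951  0.31  -0.001 -0.   ]
```

View pics/w3.png

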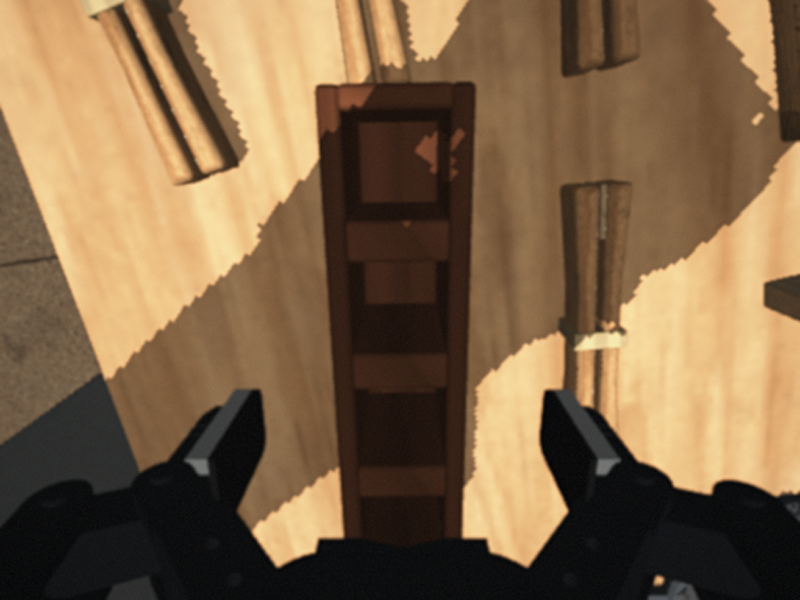

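The stand lies between the fingers, its far end edge at (396,84). The walls between wells are at rows 222–260 and 353–388.

```bash
python3 - <<'E'
from h import *
d=np.load("pics/w3.npz");cal={k:d[k] for k in("K","distortion","pose")}
X=onplane("wrist",np.array([(317,86),(475,84),(397,222),(397,353),(397,467),(340,480),(463,480)])*.64,.075,cal)[:,:2]
T=np.array([.4411,-.0653]);a=np.radians(36.1)
print(np.round((X-T)@np.array([[np.cos(a),np.sin(a)],[-np.sin(a),np.cos(a)]]).T*1000,1))
E
```

```text
[[ 92.8  20. ]
 [ 93.2 -16.6]
 [ 61.4   1.5]
 [ 25.6   1.6]
 [-11.3   1.7]
 [-15.9  18.8]
 [-15.8 -18.2]]
```

>>> arm_command:
  targets:
    - [[0,0,0,0,0,0],[0,0,0,0,0,0],[0,0,0,0,0,0],[0,0,0,0,0,0]]
  grip: 25
  newtons: 60

```text
t: 3.72
ee_pos: [0.4424, -0.0643, 0.0558]
orientation: [0.95, 0.311, 0.001, 0.0]
force: [-1.6, 0.4, 6.4]
grip_width: 0.0368
finger_force: 61.2
```

>>> arm_command:
  targets:
    - [[0,0,20,0,0,0],[0,0,60,0,0,0],[0,0,110,0,0,0],[0,0,160,0,0,0],[0,-30,185,0,0,0],[0,-80,190,0,0,0],[0,-130,190,0,0,0],[0,-180,190,0,0,0]]

```text
t: 4.72
ee_pos: [0.4408, -0.2453, 0.2439]
orientation: [0.95, 0.311, -0.0, -0.0]
force: [1.1, -0.8, -3.5]
grip_width: 0.0366
finger_force: 61.4
```

>>> arm_command:
  targets:
    - [[0,-40,0,0,0,0],[0,-62,-10,0,0,0],[0,-71,-40,0,0,0],[0,-71,-80,0,0,0],[0,-71,-110,0,0,0],[0,-71,-125,0,0,0],[0,-71,-125,0,0,0],[0,-71,-125,0,0,0]]

```text
t: 5.72
ee_pos: [0.4425, -0.3159, 0.1209]
orientation: [0.95, 0.311, 0.001, 0.001]
force: [0.7, 0.4, -3.5]
grip_width: 0.0366
finger_force: 61.2
```

```bash
python3 snap.py w4;python3 snap.py s4 side; python3 - <<'E'
from h import *
a=np.load("pics/w4.npz")["im"];b=np.load("pics/s4.npz")["im"]
b=cv2.resize(b[170:290,220:340],(400,400),interpolation=cv2.INTER_CUBIC)
cv2.imwrite("pics/c4.png",np.hstack([cv2.resize(a,(400,300)),b[50:350]]))
E
```

```text
5.725 [-0.666  0.113  1.999  0.     1.027  0.272] [ 0.4425 -0.3159  0.1209] [0.95  0.311 0.001 0.001]
5.775 [-0.666  0.113  1.999  0.     1.027  0.272] [ 0.4427 -0.3161  0.1213] [0.95  0.311 0.001 0.001]
```

View pics/c4.png

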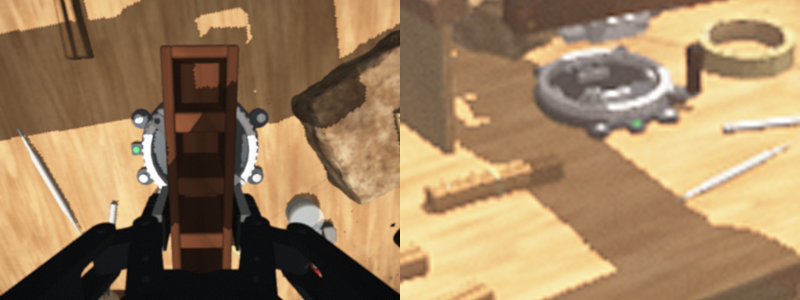

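The stand is held upright over the ring. In the wrist image the bolts at (140,118), (260,118), (143,175) and (257,175) sit symmetrically about it. Lowering.

>>> arm_command:
  targets:
    - [[-1,1,-20,0,0,0],[-1,1,-35,0,0,0],[-1,1,-43,0,0,0],[-1,1,-48,0,0,0],[-1,1,-52,0,0,0],[-1,1,-55,0,0,0],[-1,1,-57,0,0,0],[-1,1,-57,0,0,0]]

```text
t: 6.82
ee_pos: [0.4407, -0.3146, 0.0639]
orientation: [0.95, 0.311, 0.0, 0.0]
force: [-2.9, 1.5, 4.2]
grip_width: 0.0366
finger_force: 62.2
```

>>> arm_command:
  targets:
    - [[0,0,0,0,0,0],[0,0,0,0,0,0],[0,0,0,0,0,0],[0,0,25,0,0,0],[0,0,75,0,0,0],[0,0,125,0,0,0],[0,0,150,0,0,0],[0,0,150,0,0,0]]
  grip: 70

```text
t: 7.82
ee_pos: [0.4421, -0.3156, 0.2155]
orientation: [0.95, 0.311, 0.002, 0.003]
force: [-0.0, 0.8, 0.0]
grip_width: 0.0702
finger_force: 0.0
```

```bash
python3 snap.py w5;python3 snap.py s5 side; python3 - <<'E'
from h import *
a=np.load("pics/w5.npz")["im"];b=np.load("pics/s5.npz")["im"]
b=cv2.resize(b[170:260,235:355],(533,400),interpolation=cv2.INTER_CUBIC)
cv2.imwrite("pics/c5.png",np.hstack([cv2.resize(a,(533,400)),b])[:,:].copy()[:, 266:])
cv2.imwrite("pics/c5.png",np.hstack([cv2.resize(a,(533,400))[:,100:433],b[:,:460]]))
E
```

```text
7.825 [-0.666  0.022  1.91   0.     1.203  0.272] [ 0.4421 -0.3156  0.2155] [0.95  0.311 0.002 0.003]
7.875 [-0.666  0.024  1.913 -0.     1.203  0.272] [ 0.441  -0.3148  0.2133] [0.95  0.311 0.001 0.001]
```

View pics/c5.png

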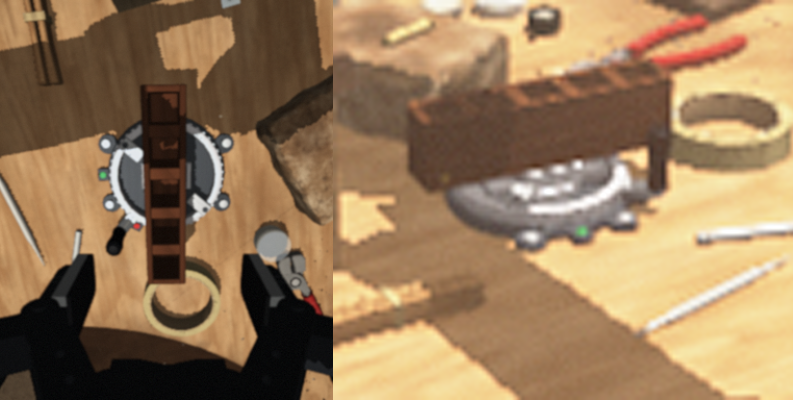

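The stand is upright on the mount, with the knob visible at crop (115,240) and the ring still open. I'll find the lever's angle, then turn it.

```bash
python3 - <<'E'
from h import *
d=np.load("pics/w5.npz");im=d["im"];cal={k:d[k] for k in("K","distortion","pose")}
x0,x1,y0,y1=[int(v*512/533) for v in(195,240,212,262)]
m=im[y0:y1,x0:x1].max(2)<60
ys,xs=np.nonzero(m);print("blob",xs.mean()+x0,ys.mean()+y0,len(xs),xs.min()+x0,xs.max()+x0,ys.min()+y0,ys.max()+y0)
C=np.array([.441,-.315])
for q in(0,.1,.2):
    a=np.radians(186.2)-q
    P=[[C[0]+.085*np.cos(a),C[1]+.085*np.sin(a),z] for z in(.019,.045,.065)]
    print(q,np.round(P[1],4),np.round(proj("wrist",P,cal),1).tolist())
# stand check at top
print(manip.tips_ahead)
E
```

```text
blob 207.415625 231.03125 320 199 229 203 244
0 [ 0.3565 -0.3242  0.045 ] [[220.3, 229.9], [217.7, 239.4], [215.5, 247.7]]
0.1 [ 0.356  -0.3157  0.045 ] [[214.2, 226.4], [211.2, 235.7], [208.6, 243.8]]
0.2 [ 0.3564 -0.3072  0.045 ] [[208.5, 222.3], [205.1, 231.4], [202.1, 239.3]]
0.025
```

>>> arm_command:
  targets:
    - [[0,0,0,0,0,-0.18],[-10,0,0,0,0,-0.36],[-25,0,0,0,0,-0.54],[-40,0,0,0,0,-0.72],[-55,0,0,0,0,-0.9],[-70,0,0,0,0,-1.08],[-84,0,0,0,0,-1.26],[-84,0,0,0,0,-1.31]]
  grip: 45
  newtons: 25

```text
t: 8.93
ee_pos: [0.3545, -0.3132, 0.2098]
orientation: [0.943, -0.334, -0.002, -0.001]
force: [-0.1, 0.7, 0.1]
grip_width: 0.0454
finger_force: 0.0
```

>>> arm_command:
  targets:
    - [[0,3,-40,0,0,0],[0,5,-80,0,0,0],[0,5,-115,0,0,0],[0,5,-140,0,0,0],[0,5,-157,0,0,0],[0,5,-157,0,0,0]]

```text
t: 9.68
ee_pos: [0.3549, -0.3078, 0.0533]
orientation: [0.943, -0.332, -0.002, -0.001]
force: [-0.2, 1.1, 0.6]
grip_width: 0.0448
finger_force: 0.0
```

>>> arm_command:
  targets:
    - [[0,0,0,0,0,0],[0,0,0,0,0,0],[0,0,0,0,0,0]]
  grip: 5

```text
t: 10.05
ee_pos: [0.357, -0.3102, 0.0568]
orientation: [0.943, -0.332, 0.001, 0.001]
force: [-2.0, -1.4, 3.3]
grip_width: 0.014
finger_force: 24.5
```

```bash
python3 snap.py w6
```

```text
10.05 [-7.68e-01  6.70e-02  2.19e+00 -1.00e-03  8.83e-01  1.48e+00] [ 0.357  -0.3102  0.0568] [ 0.943 -0.332  0.001  0.001]
```

>>> arm_command:
  targets:
    - [[2,12.5,0,0,0,0],[5,24,0,0,0,0],[10,35,0,0,0,0],[16,45,0,0,0,0],[24,54,0,0,0,0],[32.5,62,0,0,0,0],[37,65.5,0,0,0,0],[37,65.5,0,0,0,0]]

```text
t: 11.1
ee_pos: [0.3889, -0.2451, 0.0561]
orientation: [0.944, -0.33, -0.004, 0.003]
force: [-19.4, -7.9, 15.2]
grip_width: 0.0139
finger_force: 26.9
```

>>> arm_command:
  targets:
    - [[-3,-1,0,0,0,0],[-3,-1,0,0,0,0],[-3,-1,0,0,0,0],[-3,-1,30,0,0,0],[-3,-1,80,0,0,0],[-3,-1,130,0,0,0],[-3,20,180,0,0,0],[-3,30,200,0,0,0]]
  grip: 45

```text
t: 12.1
ee_pos: [0.3923, -0.214, 0.2596]
orientation: [0.943, -0.332, 0.003, 0.0]
force: [-0.4, -0.0, -0.5]
grip_width: 0.0451
finger_force: 0.0
```

```bash
python3 snap.py w7; python3 snap.py t7 top; python3 - <<'E'
from h import *
a=np.load("pics/w7.npz")["im"];b=np.load("pics/t7.npz")["im"]
b=cv2.resize(b[120:260,115:315],(428,300),interpolation=cv2.INTER_CUBIC)
cv2.imwrite("pics/c7.png",np.hstack([cv2.resize(a,(400,300),interpolation=cv2.INTER_AREA),b[:,:400]]))
E
```

```text
12.1 [-5.560e-01 -2.020e-01  2.034e+00  1.000e-03  1.304e+00  1.692e+00] [ 0.3923 -0.214   0.2596] [ 0.943 -0.332  0.003  0.   ]
12.15 [-5.550e-01 -2.030e-01  2.032e+00  1.000e-03  1.305e+00  1.692e+00] [ 0.3929 -0.2135  0.2611] [ 0.943 -0.332  0.004  0.   ]
```

View pics/c7.png

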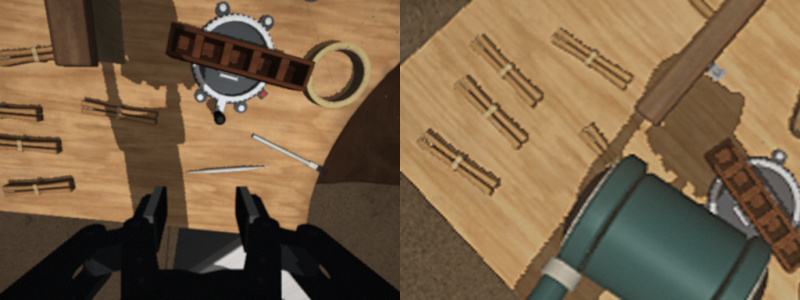

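The knob now sits at the green mark and the red dot is uncovered, so the ring is locked. Clamp 3 has been nudged about 4 cm towards clamp 2. Next I'll fit the arm kinematics from recorded states, to check that the tilted poses are reachable.

```bash
python3 - <<'E'
from h import *
import json
L=[json.loads(x) for x in open("fit.jsonl")]
A=[];b=[]
L.append([[-1.23391,.264774,1.605399,0,1.273709,-.036895],[.246213,-.627694,.231235],0])
for q,p,o in L:
    r=np.hypot(p[0],p[1]);s2,c2=np.sin(q[1]),np.cos(q[1]);s,c=np.sin(q[1]+q[2]),np.cos(q[1]+q[2]);t=q[1]+q[2]+q[4]
    # params a1,L2,a3,L4,H=d1, d6
    A.append([1,s2,c,s,0,np.sin(t)]);b.append(r);A.append([0,c2,-s,c,1,np.cos(t)]);b.append(p[2])
    print(np.round(np.degrees(np.arctan2(p[1],p[0])-q[0]),3),end=" ")
A=np.array(A);x,res,rk,sv=np.linalg.lstsq(A,b,rcond=None);print("\n",np.round(x,4),rk,np.round(sv,3),np.abs(A@x-b).max())
# knob check
d=np.load("pics/w7.npz");cal={k:d[k] for k in("K","distortion","pose")};im=d["im"]
a=np.radians(126.2);print(proj("wrist",[[.441+.085*np.cos(a),-.315+.085*np.sin(a),z] for z in(.02,.065)],cal)/1.28)
E
```

```text
2.665 3.295 3.195 2.628 2.626 2.628 2.634 3.001 3.222 3.251 2.115 
 [0.0007 0.5114 0.0012 0.5661 0.2501 0.3444] 6 [6.602e+00 4.668e+00 5.300e-01 4.540e-01 3.560e-01 6.000e-03] 2.383982349130065e-05
[[218.18286868 115.06807317]
 [220.30598207 119.80492446]]
```

>>> arm_command:
  targets:
    - [[0,30,40,0,0,0],[20,60,80,0.1,0.15,0],[40,90,110,0.2,0.3,0],[60,120,120,0.2,0.45,0],[80,150,120,0.2,0.6,0],[80,180,120,0.2,0.6,0],[80,180,120,0.2,0.6,0],[80,180,120,0.2,0.6,0]]

```text
t: 13.2
ee_pos: [0.4703, -0.0343, 0.3747]
orientation: [0.896, -0.316, -0.311, 0.006]
force: [0.2, -1.3, -0.4]
grip_width: 0.0448
finger_force: 0.0
```

```bash
python3 snap.py w8; tail -1 fit.jsonl; cat > kin.py <<'E'
import numpy as np
from scipy.spatial.transform import Rotation as R
from scipy.optimize import least_squares
LO=np.array([-2.63,-.94,.31,-1.31,0,-2.55]);HI=np.array([2.63,2.18,2.57,4.45,2.66,2.55])
def fk(q,x):
    a1,L2,a3,L4,d1,d6=x
    Ra=R.from_euler("z",q[0]);Rb=Ra*R.from_euler("y",q[1]);Rc=Rb*R.from_euler("y",q[2])
    Rd=Rc*R.from_euler("z",q[3])*R.from_euler("y",q[4])
    p=Ra.apply([a1,0,d1])+Rb.apply([0,0,L2])+Rc.apply([a3,0,L4])+Rd.apply([0,0,d6])
    return p,Rd*R.from_euler("z",q[5]+np.pi/2)
def ik(p,Rt,x,q0):
    f=lambda q:np.r_[(fk(q,x)[0]-p)*5,(Rt*fk(q,x)[1].inv()).as_rotvec()]
    s=least_squares(f,np.clip(q0,LO+.01,HI-.01),bounds=(LO,HI));return s.x,np.abs(s.fun).max()
E
python3 - <<'E'
import json;from kin import *
L=[json.loads(x) for x in open("fit.jsonl")]
P=lambda l:l
def f(x):
    return np.concatenate([(fk(q,x)[0]-p) for q,p,o in L])
s=least_squares(f,[0.,.4,.02,.4,.3,.2]);print(s.x,np.abs(s.fun).max())
for q,p,o in L[-2:]: print((R.from_quat(o)*fk(q,s.x)[1].inv()).magnitude())
np.save("x.npy",s.x)
E
```

```text
13.2 [-0.185  0.224  1.516  0.09   2.028  2.077] [ 0.4703 -0.0343  0.3747] [ 0.896 -0.316 -0.311  0.006]
[[-0.18482129990938742, 0.224404574801644, 1.5161921192710783, 0.08951378314588382, 2.0283450132941994, 2.0767335945477345], [0.4703272038487016, -0.034336281226281344, 0.3746885791963565], [0.8963102462822695, -0.31567557860970724, -0.3113612980082515, 0.005568983880457447]]
[0.00167269 0.52665395 0.01011642 0.56880423 0.26051995 0.36099285] 0.024261260221398767
3.162963480939903e-16
6.607692711041637e-16
```

```bash
python3 - <<'E'
s=open("kin.py").read()
s=s.replace("a1,L2,a3,L4,d1,d6=x","a1,L2,a3,L4,d1,d6,b=x").replace("apply([a1,0,d1])","apply([a1,b,d1])")
open("kin.py","w").write(s)
E
python3 - <<'E'
import json;from kin import *
L=[json.loads(x) for x in open("fit.jsonl")]
f=lambda x:np.concatenate([(fk(q,x)[0]-p) for q,p,o in L])
s=least_squares(f,[0.,.5,0,.56,.25,.34,.025]);print(np.round(s.x,4),np.abs(s.fun).max());np.save("x.npy",s.x)
E
```

```text
[0.     0.512  0.0014 0.5662 0.2518 0.3464 0.0249] 4.5056958164479965e-11
```

View pics/w8.png

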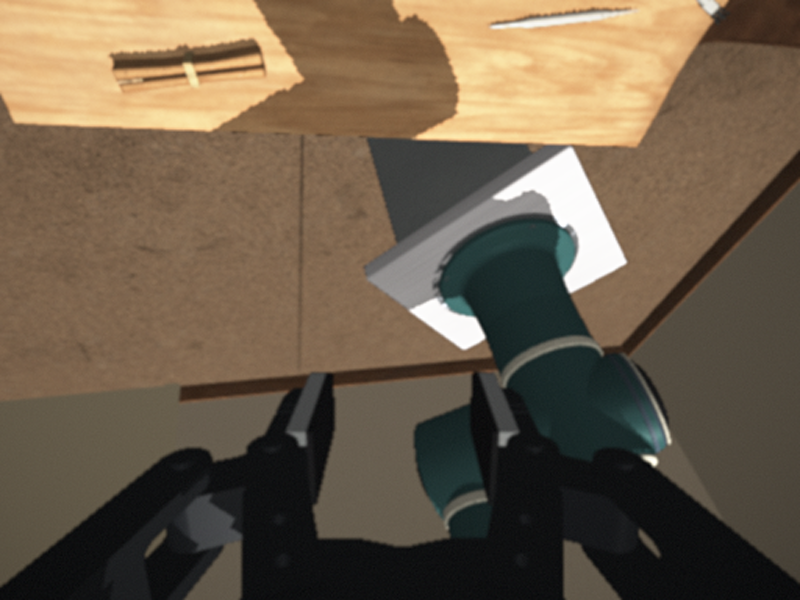

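The arm model fits to machine precision. Now I'll level the tool and look at the clamps from above.

>>> arm_command:
  targets:
    - [[2,15,5,-0.03,-0.1,0],[4,35,10,-0.07,-0.2,0],[6,55,15,-0.1,-0.3,0],[10,75,20,-0.13,-0.4,0],[10,90,25,-0.17,-0.5,0],[10,97,25,-0.2,-0.6,0],[10,97,25,-0.2,-0.6,0],[10,97,25,-0.2,-0.6,0]]

```text
t: 14.25
ee_pos: [0.4802, 0.0622, 0.401]
orientation: [0.943, -0.333, -0.0, 0.0]
force: [0.8, -0.4, -0.4]
grip_width: 0.045
finger_force: 0.0
```

```bash
python3 snap.py w9
```

```text
14.25 [ 0.077 -0.162  1.747 -0.     1.556  2.326] [0.4802 0.0622 0.401 ] [ 0.943 -0.333 -0.     0.   ]
```

View pics/w9.png

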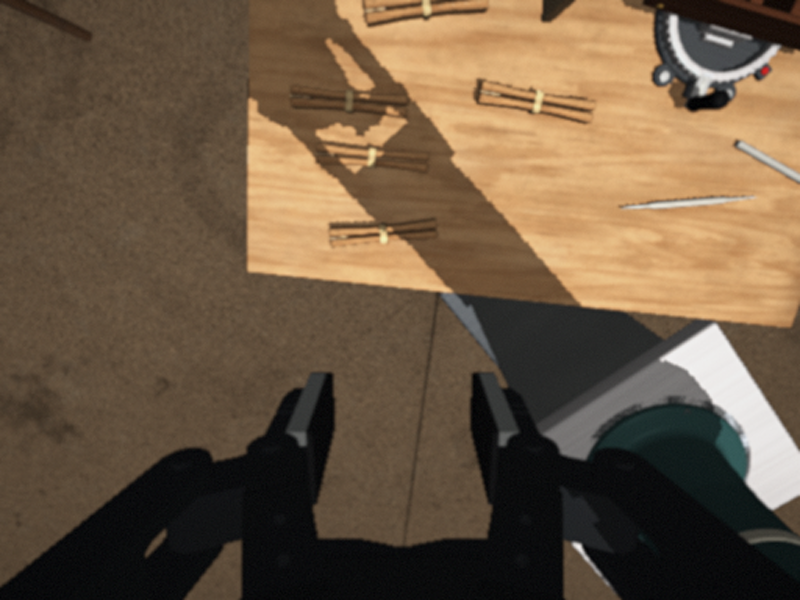

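All five clamps are visible, with waist bands at (384,234), (372,156), (350,100), (427,8) and (538,100).

```bash
cat > plan.py <<'E'
import json;from kin import *
from h import *
x=np.load("x.npy")
Y=np.radians(36.2);yh=np.array([np.cos(Y),np.sin(Y),0]);S=np.array([.441,-.315,0])
def frame(a,xa): return R.from_matrix(np.c_[xa,np.cross(a,xa),a])
def stand(th,cam,w,z,h=yh):   # grasp-point pose standing in well offset w (m); e=90-th depression
    e=np.pi/2-th;a=np.cos(e)*h-np.array([0,0,np.sin(e)]);xa=cam*(np.sin(e)*h+np.array([0,0,np.cos(e)]))
    return S+yh*w+[0,0,z],frame(a,xa)
def lie(th,cam,c,f,g,z):
    f=np.r_[f,0];a=np.cos(th)*f-np.array([0,0,np.sin(th)]);xa=cam*(-np.cos(th)*np.array([0,0,1])-np.sin(th)*f)
    return np.r_[c,z]-f*g,frame(a,xa)
def tcp(p,Rt): return p-Rt.apply([0,0,.006])
E
python3 - <<'E'
from plan import *
d=np.load("pics/w9.npz");cal={k:d[k] for k in("K","distortion","pose")}
e=np.array([(330,234),(437,228),(318,152),(428,163),(291,97),(408,106),(365,15),(487,3),(478,91),(594,112)])*.64
E=onplane("wrist",e,.0105,cal)[:,:2].reshape(5,2,2)
B=onplane("wrist",np.array([(384,234),(372,156),(350,100),(427,8),(538,100)])*.64,.021,cal)[:,:2]
C=E.mean(1);v=E[:,0]-E[:,1];Lg=np.linalg.norm(v,axis=1);F=v/Lg[:,None]
print(np.round(np.c_[C,B,Lg,np.degrees(np.arctan2(F[:,1],F[:,0]))],4))
np.savez("clamps.npz",C=B,F=F)
q0=monitor.state()["joint_pos"];rng=np.random.default_rng(0)
def best(p,Rt):
    sols=[]
    for k in range(8):
        q,er=ik(tcp(p,Rt),Rt,x,q0 if k==0 else rng.uniform(LO,HI))
        if er<1e-4: sols.append(q)
    return sols
for th in np.radians([45,55,65]):
  for cam in(1,-1):
    st=[best(*stand(th,cam,w,.135)) for w in(-.074,.074)]
    print(round(np.degrees(th)),cam,"stand",[np.round(s[0],1).tolist() if s else None for s in st])
    for sg in(1,-1):
        l=[best(*lie(th,cam,B[i],sg*F[i],.038,.022)) for i in range(5)]
        print("   lie",sg,[np.round(s[0],1).tolist() if s else None for s in l])
E
```

```text
[[ 4.88700e-01  8.36000e-02  4.86800e-01  8.38000e-02  1.20300e-01
   5.43604e+01]
 [ 5.56300e-01  4.20000e-02  5.58000e-01  4.14000e-02  1.18100e-01
   4.56846e+01]
 [ 6.14100e-01  2.54000e-02  6.13500e-01  2.40000e-02  1.21100e-01
   4.70927e+01]
 [ 6.30600e-01 -8.74000e-02  6.28800e-01 -8.69000e-02  1.19900e-01
   5.60215e+01]
 [ 4.92800e-01 -1.24900e-01  4.93900e-01 -1.24300e-01  1.23300e-01
   4.16940e+01]]
45 1 stand [[-1.3, 0.2, 2.1, 0.8, 1.3, -0.7], [-1.0, 0.2, 2.1, 0.9, 1.1, -0.6]]
   lie 1 [[-0.5, 0.1, 2.5, 1.2, 0.9, 2.3], [-0.5, 0.2, 2.4, 1.3, 0.8, 2.4], [-0.5, 0.3, 2.3, 1.2, 0.8, 2.4], [-0.7, 0.4, 2.0, 1.0, 1.0, 2.4], [-0.9, 0.2, 2.3, 1.0, 1.0, 2.3]]
   lie -1 [[0.4, 0.7, 1.7, -0.4, 1.5, 1.2], [0.3, 0.8, 1.5, -0.4, 1.6, 1.2], [0.3, 0.8, 1.3, -0.4, 1.7, 1.1], [0.2, 0.8, 1.5, -0.5, 1.5, 1.0], [0.1, 0.6, 1.7, -0.5, 1.5, 1.1]]
45 -1 stand [[-1.3, 0.2, 2.1, 0.8, 1.3, 2.4], None]
   lie 1 [[-0.5, 0.1, 2.5, 1.2, 0.9, -0.8], [-0.5, 0.2, 2.4, 1.3, 0.8, -0.8], [-0.5, 0.3, 2.3, 1.2, 0.8, -0.7], [-0.7, 0.4, 2.0, 1.0, 1.0, -0.7], [-0.9, 0.2, 2.3, 1.0, 1.0, -0.9]]
   lie -1 [[0.4, 0.7,
[... 932 characters left out ...]
, -1.0], [-1.1, 0.3, 2.1, 1.2, 1.3, -0.9]]
   lie 1 [None, None, None, None, None]
   lie -1 [[0.3, 0.4, 1.9, -0.3, 1.2, 1.1], [0.2, 0.5, 1.7, -0.2, 1.3, 1.1], [0.2, 0.6, 1.6, -0.3, 1.3, 1.0], [0.1, 0.6, 1.6, -0.4, 1.2, 0.8], [-0.0, 0.4, 1.9, -0.3, 1.2, 1.0]]
65 -1 stand [[-1.4, 0.4, 2.0, 1.0, 1.5, 2.2], [-1.1, 0.3, 2.1, 1.2, 1.3, 2.2]]
   lie 1 [[-0.2, 0.0, 2.4, 0.7, 0.7, -0.1], [-0.3, 0.1, 2.3, 0.7, 0.6, -0.0], [-0.3, 0.2, 2.2, 0.7, 0.7, -0.0], [-0.5, 0.3, 2.0, 0.6, 0.8, -0.3], [-0.7, 0.1, 2.3, 0.6, 0.8, -0.3]]
   lie -1 [[0.3, 0.4, 1.9, -0.3, 1.2, -2.0], [0.2, 0.5, 1.7, -0.2, 1.3, -2.0], [0.2, 0.6, 1.6, -0.3, 1.3, -2.1], [0.1, 0.6, 1.6, -0.4, 1.2, -2.3], [-0.0, 0.4, 1.9, -0.3, 1.2, -2.2]]
```

```bash
cat >> plan.py <<'E'
S=np.array([.4408,-.3148,0]);TH=np.radians(60);Z0=.026;G=.040;W=[.074,.037,0,-.037,-.074]
def liepose(i,lift=0):
    c=np.load("clamps.npz");p,Rt=lie(TH,1,c["C"][i],-c["F"][i],G,Z0);p[2]+=lift;return tcp(p,Rt),Rt
def wellpose(k,lift=0,dg=0,dd=0):
    p,Rt=stand(TH,1,W[k]-(Z0+dd-.0105),.095+G+dg+lift);return tcp(p,Rt),Rt
def go(p0,R0,q0,p1,R1,name):
    rv=(R1*R0.inv()).as_rotvec();n=max(int(np.ceil(max(np.linalg.norm(rv)/.17,np.linalg.norm(p1-p0)/.045))),1)
    q=q0;mx=0;zs=9
    for t in np.linspace(0,1,n+1)[1:]:
        qn,er=ik(p0+t*(p1-p0),R.from_rotvec(rv*t)*R0,x,q);mx=max(mx,np.max(np.abs(qn-q)/np.array([.225,.225,.27,.27,.27,.27])));q=qn
        if er>1e-4: print("IK fail",t,er)
    print(name,"shift mm",np.round((p1-p0)*1000,1),"rot",np.round(rv,3),"rows",n,"rate",round(mx,2),"q",np.round(q,2));return p1,R1,q
def now():
    s=monitor.state();return s["ee_pos"],R.from_quat(s["orientation"]),s["joint_pos"]
E
python3 - <<'E'
from plan import *
a=now()
for i in(4,0,1,2,3):
    print(i);b=go(*a,*liepose(i,.12),"pre");c=go(*b,*liepose(i),"lie");d=go(*c,*liepose(i,.29),"lift")
    k=[4,0,1,2,3].index(i);e=go(*d,*wellpose(k,.19),"over");f=go(*e,*wellpose(k),"in");a=e
E
```

```text
4
pre shift mm [  45.4 -157.9 -249.3] rot [-0.013  0.568  1.372] rows 9 rate 0.69 q [-0.01  0.33  1.77 -0.34  1.46  0.95]
lie shift mm [   0.    0. -120.] rot [0. 0. 0.] rows 3 rate 0.24 q [-0.01  0.47  1.83 -0.36  1.27  1.02]
lift shift mm [  0.   0. 290.] rot [0. 0. 0.] rows 7 rate 0.25 q [-0.01  0.21  1.6  -0.35  1.73  0.85]
over shift mm [ -42.2 -187.6    6.8] rot [ 0.988 -1.222 -0.075] rows 10 rate 0.66 q [-1.14  0.03  2.02  1.02  1.49 -0.51]
in shift mm [   0.    0. -190.] rot [0. 0. 0.] rows 5 rate 0.29 q [-1.14  0.3   2.13  1.08  1.3  -0.84]
0
pre shift mm [  28.   402.1 -176.8] rot [-1.12   1.109  0.249] rows 10 rate 0.88 q [ 0.36  0.35  1.74 -0.28  1.5   1.07]
lie shift mm [   0.    0. -120.] rot [0. 0. 0.] rows 3 rate 0.24 q [ 0.36  0.49  1.8  -0.29  1.31  1.13]
lift shift mm [  0.   0. 290.] rot [0. 0. 0.] rows 7 rate 0.25 q [ 0.36  0.22  1.58 -0.29  1.78  0.99]
over shift mm [ -57.9 -424.     6.8] rot [ 1.12  -1.109 -0.249] rows 10 rate 0.92 q [-1.2   0.05  2.    0.99  1.54 -0.54]
in shift mm [   0.    0. -190.] rot [0. 0. 0.] rows 5 rate 0.28 q [-1.2   0.31  2.12  1.03 
[... 982 characters left out ...]
q [-1.33  0.09  1.96  0.93  1.64 -0.61]
in shift mm [   0.    0. -190.] rot [0. 0. 0.] rows 5 rate 0.27 q [-1.33  0.34  2.07  0.94  1.42 -0.9 ]
3
pre shift mm [ 258.6  297.7 -176.8] rot [-1.137  1.093  0.271] rows 10 rate 0.79 q [ 0.09  0.5   1.52 -0.4   1.47  0.79]
lie shift mm [   0.    0. -120.] rot [0. 0. 0.] rows 3 rate 0.21 q [ 0.09  0.62  1.58 -0.41  1.31  0.87]
lift shift mm [  0.   0. 290.] rot [0. 0. 0.] rows 7 rate 0.23 q [ 0.09  0.4   1.35 -0.4   1.73  0.69]
over shift mm [-288.4 -319.5    6.8] rot [ 1.137 -1.093 -0.271] rows 10 rate 0.84 q [-1.4   0.11  1.93  0.9   1.68 -0.64]
in shift mm [   0.    0. -190.] rot [0. 0. 0.] rows 5 rate 0.27 q [-1.4   0.36  2.04  0.9   1.46 -0.92]
```

>>> arm_command:
  targets:
    - [[5,-16,-25,-0.0013,0.057,0.137],[9,-32,-50,-0.0026,0.114,0.274],[14,-47,-75,-0.0039,0.17,0.412],[18,-63,-100,-0.005,0.227,0.549],[23,-79,-125,-0.0065,0.284,0.686]]
  grip: 42
  newtons: 40

```text
t: 14.92
ee_pos: [0.504, -0.0175, 0.2738]
orientation: [0.99, 0.008, -0.132, 0.049]
force: [0.3, -0.6, -0.9]
grip_width: 0.0424
finger_force: 0.0
```

>>> arm_command:
  targets:
    - [[5,-16,-25,-0.0013,0.057,0.137],[9,-32,-50,-0.0026,0.114,0.274],[14,-47,-75,-0.0039,0.17,0.412],[18,-63,-100,-0.005,0.227,0.549],[22.5,-79,-124,-0.0065,0.284,0.686],[22.5,-79,-124,-0.0065,0.284,0.686],[22.5,-79,-124,-0.0065,0.284,0.686]]

```text
t: 15.8
ee_pos: [0.5262, -0.0951, 0.1517]
orientation: [0.903, 0.343, -0.242, 0.091]
force: [-0.5, 0.3, -0.2]
grip_width: 0.0421
finger_force: 0.0
```

```bash
python3 snap.py w10; python3 - <<'E'
from plan import *
go(*now(),*liepose(4),"lie")
E
```

```text
15.8 [-0.008  0.331  1.764 -0.342  1.459  0.947] [ 0.5262 -0.0951  0.1517] [ 0.903  0.343 -0.242  0.091]
lie shift mm [  -0.7   -0.6 -121.3] rot [-0.001  0.001  0.001] rows 3 rate 0.24 q [-0.01  0.47  1.83 -0.36  1.27  1.02]
```

View pics/w10.png

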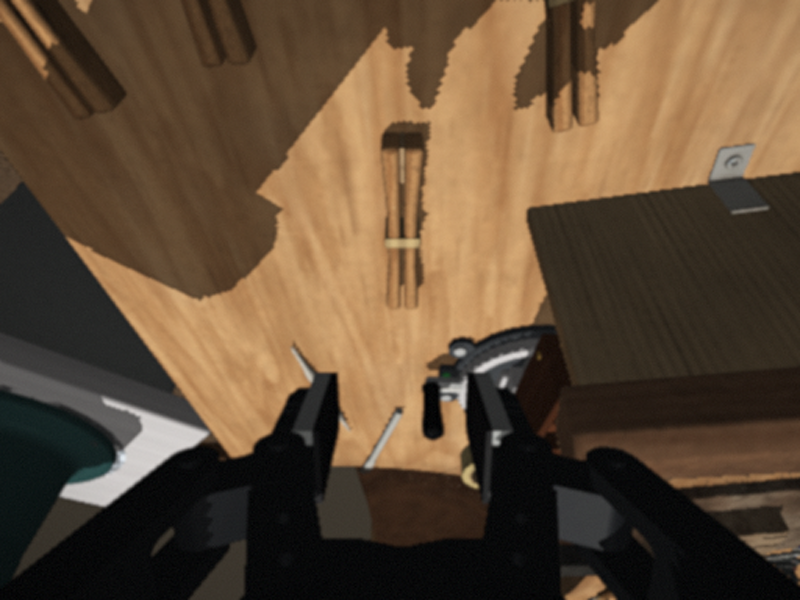

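The clamp lies in line with the fingers, ends at about (403,150) and (402,305), band at (403,243). Checking its position from this close view.

```bash
python3 - <<'E'
from plan import *
d=np.load("pics/w10.npz");cal={k:d[k] for k in("K","distortion","pose")}
X=onplane("wrist",np.array([(403,150),(402.5,305),(403,242)])*.64,.021,cal)[:,:2]
print(np.round(X,4),X[:2].mean(0),np.linalg.norm(X[0]-X[1]),np.degrees(np.arctan2(*(X[0]-X[1])[::-1])))
c=np.load("clamps.npz");print(c["C"][4])
E
```

```text
[[ 0.5385 -0.0846]
 [ 0.453  -0.1603]
 [ 0.4943 -0.124 ]] [ 0.49571533 -0.1224676 ] 0.11415688874961401 41.510658286444034
[ 0.49386843 -0.124296  ]
```

>>> arm_command:
  targets:
    - [[0,0,-40,0,0,0],[0,0,-80,0,0,0],[0,0,-105,0,0,0],[0,0,-116,0,0,0],[0,0,-121,0,0,0],[0,0,-121,0,0,0]]

```text
t: 16.6
ee_pos: [0.5268, -0.0949, 0.0316]
orientation: [0.903, 0.344, -0.241, 0.092]
force: [-0.0, -0.1, -0.1]
grip_width: 0.0419
finger_force: 0.0
```

>>> arm_command:
  targets:
    - [[0,0,0,0,0,0],[0,0,0,0,0,0],[0,0,0,0,0,0],[0,0,0,0,0,0]]
  grip: 10
  newtons: 50

```text
t: 17.1
ee_pos: [0.526, -0.0949, 0.0307]
orientation: [0.902, 0.344, -0.242, 0.092]
force: [-0.6, -0.5, -0.0]
grip_width: 0.0097
finger_force: 0.0
```

```bash
python3 - <<'E'
from plan import *
a=now();print(a[0],(liepose(4)[0]-a[0])*1000)
b=go(*a,a[0]+[0,0,.29],a[1],"lift");e=go(*b,*wellpose(0,.19),"over")
E
```

```text
[ 0.52603073 -0.0948824   0.03069798] [-0.05387228 -0.81203616  0.49817227]
lift shift mm [  0.   0. 290.] rot [0. 0. 0.] rows 7 rate 0.25 q [-0.01  0.21  1.6  -0.35  1.73  0.85]
over shift mm [ -42.2 -188.4    7.3] rot [ 0.987 -1.222 -0.077] rows 10 rate 0.66 q [-1.14  0.03  2.02  1.02  1.49 -0.51]
```

```bash
python3 snap.py w11; python3 snap.py s11 side; python3 - <<'E'
from h import *
a=np.load("pics/w11.npz")["im"];b=np.load("pics/s11.npz")["im"]
b=cv2.resize(b[150:270,160:320],(400,300),interpolation=cv2.INTER_CUBIC)
cv2.imwrite("pics/c11.png",np.hstack([cv2.resize(a,(400,300),interpolation=cv2.INTER_AREA),b]))
E
```

```text
17.1 [-0.007  0.472  1.825 -0.358  1.268  1.016] [ 0.526  -0.0949  0.0307] [ 0.902  0.344 -0.242  0.092]
17.15 [-0.007  0.472  1.825 -0.358  1.268  1.016] [ 0.526  -0.0949  0.0306] [ 0.902  0.344 -0.242  0.091]
```

View pics/c11.png

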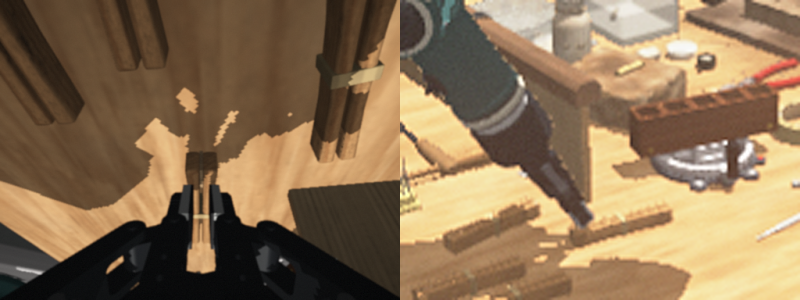

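```bash
python3 - <<'E'
from plan import *
d=np.load("pics/w11.npz");cal={k:d[k] for k in("K","distortion","pose")}
X=onplane("wrist",np.array([(187,165),(216,165),(202,152)])*1.28,.021,cal);print(np.round(X,4))
print(np.round(onplane("wrist",np.array([(202,152)])*1.28,.0,cal),4))
p,Rt,q=now();a=Rt.apply([0,0,1]);xa=Rt.apply([1,0,0])
for s in(.006,.015,.025):print(s,np.round(p+a*s,4),(proj("side",[p+a*s])[0]-[160,150])*2.5+[400,0],proj("wrist",[p+a*s],cal)[0]/1.28)
E
```

```text
[[ 0.5378 -0.0725  0.021 ]
 [ 0.5499 -0.086   0.021 ]
 [ 0.553  -0.0715  0.021 ]]
[[ 0.5359 -0.0869  0.    ]]
0.006 [ 0.5237 -0.0969  0.0254] [586.60922156 220.2635128 ] [201.03134371 194.4066009 ]
0.015 [ 0.5203 -0.0999  0.0176] [590.61718873 225.35690402] [201.02249392 188.55427159]
0.025 [ 0.5166 -0.1032  0.0089] [595.03482776 230.96974366] [201.01363897 182.69812891]
```

```bash
python3 - <<'E'
from plan import *
D={n:np.load(f"pics/{n}.npz") for n in("w10","w11","s11","w9")};cal={n:{k:D[n][k] for k in("K","distortion","pose")} for n in D}
def tri(obs):
    A=np.zeros((3,3));b=np.zeros(3);rs=[]
    for n,p in obs:
        o,r=rays("",[p],cal[n]);r=r[0]/np.linalg.norm(r);M=np.eye(3)-np.outer(r,r);A+=M;b+=M@o;rs.append((o,M))
    X=np.linalg.solve(A,b);return np.round(X,4),[round(1000*np.linalg.norm(M@(X-o)),1) for o,M in rs]
print("top edge",tri([("w10",np.array((403,150))*.64),("w11",np.array((202,166))*1.28)]))
print("bottom edge",tri([("w10",np.array((404,126))*.64),("w11",np.array((202,152))*1.28)]))
def prof(n,col,r0,r1):
    g=D[n]["im"].mean(2);c=int(col);return g[r0:r1,c-3:c+4].mean(1).round().astype(int)
print(prof("w10",403*.64,74,110));print(prof("w11",202*1.28,185,240))
g=D["w11"]["im"].mean(2)
for r in(196,204,212,218,226,232,240):print(r,g[r,225:295].round().astype(int)[::2])
E
```

```text
top edge (array([ 0.5342, -0.0884,  0.0111]), [np.float64(0.0), np.float64(0.0)])
bottom edge (array([ 0.5433, -0.0806,  0.0088]), [np.float64(0.3), np.float64(0.3)])
[134 134 130 110  79  62  62  63  65  62  54  43  38  36  37  37  36  38
  38  39  57  87 102 109 112 114 115 115 115 114 113 110 106 104 105 108]
[ 73  73  73  74  75  74  76  73  66  58  52  47  44  44  44  45  44  44
  44  43  43  44  43  43  45  48  48  47  46  45  44  46  49  59  63  63
  63  62  63  65  64  63  65  69  67  66  72  83  86  87  98 118 128 125
 111]
196 [177 174 169 162 159 158 135  61  42  39  39  40  45  42  43  48  49  48
  41  39  40  41  42  41  40  43  63  81  81  82  85  81  80  81  82]
204 [179 177 172 164 161 158 113  46  46  48  47  45  45  47  45  43  44  44
  42  42  41  46  47  49  44  43  56  79  82  83  84  85  85  93 146]
212 [180 177 175 167 156 150  83  43  44  48  47  47  51  48  45  45  49  49
  42  41  42  48  49  48  47  44  53 100 152 176 178 178 179 178 177]
218 [178 176 173 169 164 155  78  56  66  62  62  61  60  55  48  53  71  57
  53  55  57  72  73  81  61  54  67 150 175 178 180 178 179 178 175]
226 [178 176 174 168 164 160 131  64  62  59  61  69  72  74  60  54  77  61
  57 104 132 135  94  71  72  67  99 149 168 171 175 177 176 177 177]
232 [181 180 177 170 163 162 157  98  61  62  63  64  70  70  61  53  78  91
 109 122 135 129  90  65  60  81 162 175 179 182 184 181 177 176 173]
240 [179 179 177 177 142  55  53  54  51  42  12  36  68  69  61  62  94  97
 121 125 133  93  14  39  53  51  52  55 135 178 180 181 179 175 176]
```

```bash
python3 - <<'E'
from plan import *
D={n:np.load(f"pics/{n}.npz") for n in("w10","w11")};cal={n:{k:D[n][k] for k in("K","distortion","pose")} for n in D}
def tri(obs):
    A=np.zeros((3,3));b=np.zeros(3)
    for n,p in obs:
        o,r=rays("",[p],cal[n]);r=r[0]/np.linalg.norm(r);M=np.eye(3)-np.outer(r,r);A+=M;b+=M@o
    return np.round(np.linalg.solve(A,b),4)
print("top",tri([("w10",(258,94.3)),("w11",(258.5,217.8))]),"bot",tri([("w10",(258,84.8)),("w11",(258.5,194))]))
for z in(0,.01,.021):
  print(z,onplane("",[(258,94.3)],z,cal["w10"])[0],onplane("",[(258.5,217.8)],z,cal["w11"])[0],onplane("",[(258.5,194)],z,cal["w11"])[0])
  X=onplane("",[(238.5,215),(277.5,215)],z,cal["w11"]);print("  width",np.linalg.norm(X[0]-X[1]), X)
E
```

```text
top [ 0.5389 -0.0842  0.0196] bot [ 0.5378 -0.0852  0.0019]
0 [ 0.53074814 -0.09160054  0.        ] [ 0.52018342 -0.10094179  0.        ] [ 0.53620012 -0.08654621  0.        ]
  width 0.02356070601577739 [[ 0.51415769 -0.09010986  0.        ]
 [ 0.52988059 -0.10765687  0.        ]]
0.01 [ 0.53494813 -0.08785361  0.01      ] [ 0.52970078 -0.092366    0.01      ] [ 0.54431858 -0.07922772  0.01      ]
  width 0.021502921318855794 [[ 0.52420133 -0.08248013  0.01      ]
 [ 0.538551   -0.09849458  0.01      ]]
0.021 [ 0.53956812 -0.08373199  0.021     ] [ 0.54016987 -0.08293262  0.021     ] [ 0.5532489  -0.07117739  0.021     ]
  width 0.0192393581522421 [[ 0.53524934 -0.07408742  0.021     ]
 [ 0.54808845 -0.08841606  0.021     ]]
```

```bash
python3 - <<'E'
from plan import *
D={n:np.load(f"pics/{n}.npz") for n in("w10","w11")};cal={n:{k:D[n][k] for k in("K","distortion","pose")} for n in D}
p,Rt,q=now()
for xa in(-.011,0,.011):
  for s in(.006,.012,.018,.025):
    P=[p+Rt.apply([xa,y,s]) for y in(-.005,.005)]
    print(xa,s,np.round(proj("",P,cal["w11"]),1).tolist())
g=D["w11"]["im"].mean(2)
for c in(240,243,271,274):print(c,g[222:262,c].round().astype(int))
for r in(236,244,250,256,264,272):print(r,D["w11"]["im"][r,222:296:2].mean(1).round().astype(int))
E
```

```text
-0.011 0.006 [[248.3, 266.8], [266.4, 266.8]]
-0.011 0.012 [[248.6, 261.2], [266.1, 261.2]]
-0.011 0.018 [[248.8, 256.0], [265.8, 256.0]]
-0.011 0.025 [[249.1, 250.3], [265.5, 250.3]]
0 0.006 [[248.1, 248.8], [266.6, 248.8]]
0 0.012 [[248.4, 243.8], [266.2, 243.8]]
0 0.018 [[248.7, 239.0], [265.9, 239.0]]
0 0.025 [[249.0, 233.9], [265.6, 233.9]]
0.011 0.006 [[247.9, 230.2], [266.7, 230.2]]
0.011 0.012 [[248.2, 225.7], [266.4, 225.6]]
0.011 0.018 [[248.5, 221.4], [266.1, 221.4]]
0.011 0.025 [[248.8, 216.8], [265.8, 216.8]]
240 [66 64 61 60 61 61 61 64 62 62 67 70 79 88 69 56 52 54 53 53 53 53 53 54
 53 53 55 53 52 54 55 52 54 54 53 54 52 53 51 52]
243 [62 61 60 59 59 60 61 63 63 62 62 61 64 61 52 48 46 43 42 40 42 40 39 38
 37 33 34 31 26 24 23 24 21 20 20 17 17 16 16 11]
271 [112  95  80  72  71  73  72  73  70  67  65  65  65  67  51  43  39  39
  39  38  37  37  34  32  32  30  28  23  23  24  20  20  15  18  17  13
  12  13  10  14]
274 [73 70 69 69 69 69 70 69 65 64 62 67 72 69 56 51 51 53 53 52 55 55 53 53
 52 54 56 54 53 54 54 55 52 53 54 51 53 51 51 51]
236 [184 184 181 178 17
[... 212 characters left out ...]
75 100 123 134 121  32  18  51  53  52  54  60 143 180 181 180 178 180
 182]
250 [ 12   7  11  10  14  41  54  54  52  52  45  10  24 121 156 133  86  42
  46 102 127 144 127  33   6  41  53  54  53  53  45  15   9  10   8  10
  55]
256 [ 18  13  17  17  26  52  53  51  52  53  41   6  24 121 154 131  88  40
  41 100 134 155 129  32   5  31  54  54  54  52  51  32  14  14  17  12
  10]
264 [ 13  10   9  17  47  53  54  55  50  50  23   9  19 117 155 134  88  37
  49 111 143 160 127  30   8  20  49  52  51  53  53  48  16   9  12  10
  10]
272 [ 11  11   8  33  52  62  66  67  65  52  15  12  20 102 145 131  81  39
  42  88 133 156 125  30  18  27  84  97  68  70  65  55  36  12   8  11
   9]
```

```bash
python3 - <<'E'
from plan import *
d=np.load("pics/s11.npz");cal={k:d[k] for k in("K","distortion","pose")};im=d["im"];p,Rt,q=now()
for xa in(-.011,0,.011):
  for s in(0,.012,.025): print(xa,s,np.round(proj("",[p+Rt.apply([xa,0.008,s]),p+Rt.apply([xa,-.008,s])],cal),1).tolist())
for r in range(226,252):print(r,im[r,222:250].max(1))
E
```

```text
-0.011 0 [[235.4, 232.9], [237.9, 235.5]]
-0.011 0.012 [[237.6, 235.6], [240.0, 238.2]]
-0.011 0.025 [[239.8, 238.5], [242.3, 241.1]]
0 0 [[232.4, 235.4], [234.8, 238.0]]
0 0.012 [[234.5, 238.2], [236.9, 240.8]]
0 0.025 [[236.8, 241.1], [239.2, 243.7]]
0.011 0 [[229.3, 238.0], [231.7, 240.6]]
0.011 0.012 [[231.5, 240.7], [233.8, 243.4]]
0.011 0.025 [[233.8, 243.6], [236.2, 246.3]]
226 [ 80  94 104 100  96  92  85  83  83  95 123 129 147 143 210 248 244 244
 244 244 244 243 242 241 242 241 243 244]
227 [ 84  89  90  92  91  91  91  87  82  90 125 152 140 138 209 249 245 244
 243 243 243 243 243 243 244 245 245 246]
228 [ 79  82  79  86  90  89  85  85  85  81 107 143 143 138 207 249 245 244
 243 244 244 245 246 246 246 246 246 246]
229 [126  79  84  81  91  88  82  83  84  78  77 100 138 138 204 247 244 245
 245 246 246 246 246 246 246 246 246 246]
230 [225 120  72  78  84  82  84  86  87  90  97 127 134 140 212 248 245 246
 246 246 246 246 246 245 245 245 245 245]
231 [249 181  71  83  80  85  88  89  82  86 111 142 182 234 242 247 246 246
 245 245 245 245 244 244 244 244 245 245]
23
[... 1677 characters left out ...]
199 227 158 156 133 122 130 128 127 130 142 132 132 134 135 171
 228 223 238 250 248 247 247 246 246 247]
247 [229 164 192 226 159 163 149 124 126 128 126 129 131 147 191 232 229 238
 249 247 246 246 246 246 246 246 247 247]
248 [225 161 158 160 158 157 160 142 126 126 128 168 231 234 244 249 247 247
 246 246 246 246 246 247 247 246 246 246]
249 [160 158 158 157 152 154 154 185 230 231 231 238 249 248 247 246 246 247
 246 247 247 247 246 246 245 244 244 244]
250 [159 161 158 187 234 234 231 240 249 248 248 247 246 246 246 246 247 247
 246 246 246 244 243 243 242 243 244 245]
251 [160 163 164 184 231 237 247 247 246 246 246 246 246 247 247 246 245 244
 243 242 242 241 242 244 245 246 246 246]
```

The fingers closed just above the clamp. Both views put the real fingertips only about 4 mm ahead of the TCP, so I'll open and go about 17 mm lower.

>>> arm_command:
  targets:
    - [[0,0,0,0,0,0],[0,0,0,0,0,0],[0,0,0,0,0,0],[0,0,-6,0,0,0],[0,0,-11,0,0,0],[0,0,-14,0,0,0],[0,0,-17,0,0,0],[0,0,-17,0,0,0]]
  grip: 42

```text
t: 18.2
ee_pos: [0.5257, -0.0949, 0.0133]
orientation: [0.902, 0.345, -0.242, 0.091]
force: [-0.4, -0.1, -0.2]
grip_width: 0.0417
finger_force: 0.0
```

>>> arm_command:
  targets:
    - [[0,0,0,0,0,0],[0,0,0,0,0,0],[0,0,0,0,0,0],[0,0,0,0,0,0]]
  grip: 10

```text
t: 18.7
ee_pos: [0.5265, -0.0948, 0.0139]
orientation: [0.903, 0.344, -0.242, 0.092]
force: [1.0, 0.8, 1.9]
grip_width: 0.02
finger_force: 50.7
```

>>> arm_command:
  targets:
    - [[0,0,15,0,0,0],[0,0,55,0,0,0],[0,0,100,0,0,0],[0,0,150,0,0,0],[0,0,200,0,0,0],[0,0,250,0,0,0],[0,0,290,0,0,0],[0,0,290,0,0,0]]

```text
t: 19.7
ee_pos: [0.5275, -0.095, 0.3086]
orientation: [0.903, 0.344, -0.238, 0.093]
force: [-0.2, 0.3, -0.9]
grip_width: 0.0199
finger_force: 50.3
```

```bash
sed -i 's/Z0=.026/Z0=.009/' plan.py; python3 - <<'E'
from plan import *
s=monitor.state();print(s["grip_width"],s["finger_force"])
a=now();b=go(*a,*wellpose(0,.19),"over")
E
```

```text
0.019944719408728995 50.34623086452484
over shift mm [ -30.  -178.2   19.4] rot [ 0.987 -1.214 -0.073] rows 10 rate 0.65 q [-1.1   0.03  2.02  1.03  1.47 -0.49]
```

Half steps: shift (−15,−89,10), rotation (0.4935,−0.607,−0.0365), twice.

>>> arm_command:
  targets:
    - [[-3,-15,2,0.082,-0.101,-0.006],[-5,-30,4,0.164,-0.202,-0.012],[-8,-45,5,0.247,-0.303,-0.018],[-10,-60,7,0.329,-0.405,-0.024],[-13,-75,8,0.411,-0.506,-0.03],[-15,-89,10,0.4935,-0.607,-0.0365]]

```text
t: 20.45
ee_pos: [0.51, -0.1839, 0.3128]
orientation: [0.934, 0.333, 0.126, -0.036]
force: [-0.4, 0.1, -0.6]
grip_width: 0.0202
finger_force: 50.3
```

>>> arm_command:
  targets:
    - [[-3,-15,2,0.082,-0.101,-0.006],[-5,-30,4,0.164,-0.202,-0.012],[-8,-45,5,0.247,-0.303,-0.018],[-10,-60,7,0.329,-0.405,-0.024],[-13,-75,8,0.411,-0.506,-0.03],[-15,-89,10,0.4935,-0.607,-0.0365],[-15,-89,10,0.4935,-0.607,-0.0365],[-15,-89,10,0.4935,-0.607,-0.0365]]

```text
t: 21.45
ee_pos: [0.4958, -0.2724, 0.3231]
orientation: [0.824, 0.272, 0.471, -0.156]
force: [0.8, -0.6, -0.1]
grip_width: 0.0205
finger_force: 50.4
```

```bash
python3 - <<'E'
from plan import *
a=now();go(*a,*wellpose(0,.19),"corr");go(*a,*wellpose(0,.06),"above");go(*a,*wellpose(0,0),"in")
print(a[1].as_matrix().round(3).tolist(),monitor.state()["finger_force"])
E
```

```text
corr shift mm [ 1.8 -0.8  4.9] rot [ 0.003 -0.007 -0.006] rows 1 rate 0.03 q [-1.1   0.03  2.02  1.03  1.47 -0.49]
above shift mm [   1.8   -0.8 -125.1] rot [ 0.003 -0.007 -0.006] rows 3 rate 0.29 q [-1.1   0.2   2.11  1.07  1.34 -0.72]
in shift mm [   1.8   -0.8 -185.1] rot [ 0.003 -0.007 -0.006] rows 5 rate 0.28 q [-1.1   0.3   2.14  1.1   1.28 -0.83]
[[0.408, 0.596, 0.692], [0.301, -0.803, 0.514], [0.862, -0.001, -0.507]] 50.36091864109039
```

>>> arm_command:
  targets:
    - [[2,-1,-40,0.003,-0.007,-0.006],[2,-1,-80,0.003,-0.007,-0.006],[2,-1,-110,0.003,-0.007,-0.006],[2,-1,-125,0.003,-0.007,-0.006],[2,-1,-125,0.003,-0.007,-0.006],[2,-1,-125,0.003,-0.007,-0.006],[2,-1,-125,0.003,-0.007,-0.006]]

```text
t: 22.32
ee_pos: [0.4985, -0.2746, 0.2001]
orientation: [0.823, 0.27, 0.476, -0.154]
force: [0.3, 1.0, 0.1]
grip_width: 0.02
finger_force: 50.4
```

```bash
python3 - <<'E'
from plan import *
for k in range(3):
    a=now();go(*a,*wellpose(0,.06),"corr");capture("wrist") if k<2 else 0
E
python3 snap.py w12; python3 snap.py s12 side; python3 snap.py t12 top; python3 - <<'E'
from h import *
I={n:np.load(f"pics/{n}.npz")["im"] for n in("w12","s12","t12")}
P=[proj(n,[[.5,-.27,.1]])[0].astype(int) for n in("side","top")];print(P)
f=lambda im,c,w,h,W,H:cv2.resize(im[max(c[1]-h,0):c[1]+h,max(c[0]-w,0):c[0]+w],(W,H),interpolation=cv2.INTER_CUBIC)
a=cv2.resize(I["w12"],(400,300),interpolation=cv2.INTER_AREA)
b=f(I["s12"],P[0],50,75,400,600);c=f(I["t12"],P[1],60,45,400,300)
cv2.imwrite("pics/c12.png",np.hstack([np.vstack([a,c]),b]))
E
```

```text
corr shift mm [-0.9  1.3 -2.1] rot [ 0.003  0.003 -0.   ] rows 1 rate 0.01 q [-1.1   0.2   2.11  1.07  1.34 -0.72]
corr shift mm [-0.8  1.2 -1.9] rot [ 0.003  0.003 -0.   ] rows 1 rate 0.01 q [-1.1   0.2   2.11  1.07  1.34 -0.72]
corr shift mm [-0.7  1.2 -1.6] rot [0.002 0.003 0.   ] rows 1 rate 0.01 q [-1.1   0.2   2.11  1.07  1.34 -0.72]
22.425 [-1.103  0.196  2.112  1.074  1.337 -0.725] [ 0.4982 -0.2744  0.1996] [ 0.823  0.27   0.476 -0.154]
22.475 [-1.103  0.196  2.112  1.074  1.337 -0.725] [ 0.4981 -0.2743  0.1994] [ 0.823  0.27   0.476 -0.154]
22.525 [-1.103  0.196  2.112  1.074  1.337 -0.725] [ 0.4981 -0.2742  0.1991] [ 0.823  0.27   0.476 -0.154]
[array([258, 188]), array([266, 192])]
```

View pics/c12.png

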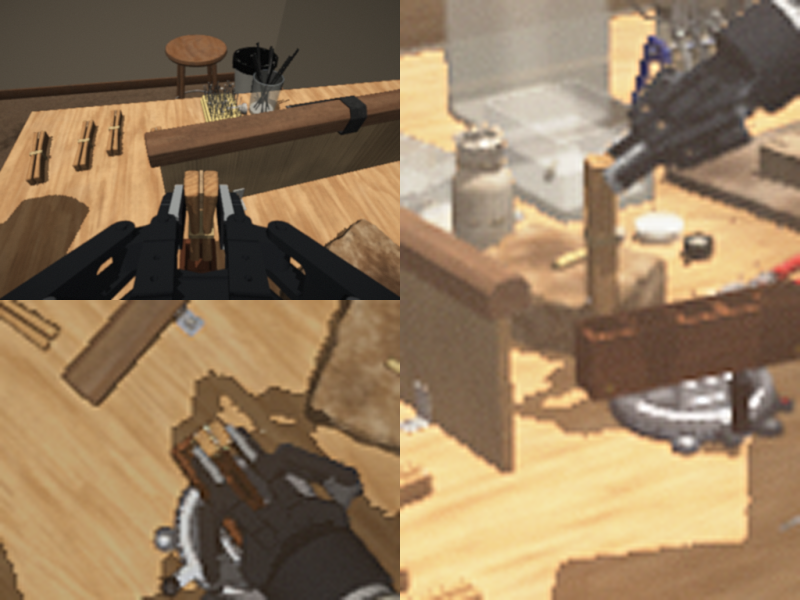

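The clamp is upright over the end well. In the side panel its foot is at about (600,312) and the stand's end corner at (578,325). I'll check that against the projection.

```bash
python3 - <<'E'
from plan import *
xh=np.array([yh[1],-yh[0],0])
p,Rt,q=now()
g=p+Rt.apply([0,0,.006]); bot=g-[0,0,G+.06]+yh*(Z0-.0105)
print("bot",bot)
def S_(P):u=proj("side",P);return np.round((u-[208,113])*4+[400,0])
def T_(P):u=proj("top",P);return np.round((u-[206,147])*[400/120,300/90]+[0,300])
B=[bot+xh*a+yh*b for a,b in((-.011,-.0105),(-.011,.0105),(.011,.0105),(.011,-.0105))]
print("clamp bottom side",S_(B).tolist());print("clamp top side",S_(np.array(B)+[0,0,.12]).tolist(),"top view",T_(np.array(B)+[0,0,.12]).tolist())
C=[S+xh*a+yh*b+[0,0,z] for a,b,z in((-.019,.093,.083),(.019,.093,.083),(-.019,-.093,.083),(-.019,.093,.03))]
print("stand corners side",S_(C).tolist(),T_(C[:2]).tolist())
E
python3 - <<'E'
import numpy as np
im=np.load("pics/s12.npz")["im"].astype(int)
# left end edge of stand & clamp edges
for r in(165,175,185,188,192,198):print(r,[tuple(im[r,c]) for c in range(246,264)][::1] if r in(175,) else im[r,246:266].sum(1))
E
```

```text
bot [ 0.50101182 -0.27196352  0.09602108]
clamp bottom side [[621.0, 309.0], [594.0, 313.0], [584.0, 302.0], [610.0, 297.0]]
clamp top side [[618.0, 157.0], [591.0, 161.0], [580.0, 151.0], [607.0, 147.0]] top view [[206.0, 456.0], [189.0, 432.0], [214.0, 415.0], [231.0, 439.0]]
stand corners side [[588.0, 336.0], [570.0, 316.0], [814.0, 294.0], [590.0, 400.0]] [[169.0, 445.0], [207.0, 419.0]]
165 [411 458 518 564 568 526 506 467 396 275 286 288 283 296 277 355 489 530
 571 632]
175 [(np.int64(97), np.int64(130), np.int64(171)), (np.int64(99), np.int64(131), np.int64(169)), (np.int64(100), np.int64(134), np.int64(174)), (np.int64(105), np.int64(138), np.int64(177)), (np.int64(112), np.int64(144), np.int64(186)), (np.int64(117), np.int64(160), np.int64(201)), (np.int64(137), np.int64(192), np.int64(228)), (np.int64(144), np.int64(208), np.int64(239)), (np.int64(116), np.int64(165), np.int64(203)), (np.int64(65), np.int64(86), np.int64(110)), (np.int64(69), np.int64(93), np.int64(117)), (np.int64(68), np.int64(97), np.int64(123)), (np.int64(70), np.int64(95), np.int64(124)), (np.int64(69), np.int64(97), np.int64(128)), (np.int64(74), np.int64(101), np.int64(128)), (np.int64(71), np.int64(99), np.int64(127)), (np.int64(110), np.int64(148), np.int64(183)), (np.int64(140), np.int64(185), np.int64(226))]
185 [451 455 450 463 452 462 456 452 362 266 302 340 347 333 336 323 343 446
 418 396]
188 [403 436 470 524 538 520 509 485 406 357 282 323 336 334 338 322 303 332
 283 301]
192 [269 252 279 283 280 276 274 279 263 256 240 246 230 228 218 229 237 257
 256 225]
198 [263 265 272 267 266 252 209 217 195 227 251 237 232 220 223 225 232 226
 217 219]
```

```bash
python3 - <<'E'
from plan import *
xh=np.array([yh[1],-yh[0],0])
for n in("w7","w5"):
    d=np.load(f"pics/{n}.npz");cal={k:d[k] for k in("K","distortion","pose")};im=d["im"].astype(np.float32).mean(2)
    def samp(P):
        u=proj("",P,cal).astype(np.float32);return cv2.remap(im,u[:,0].reshape(1,-1),u[:,1].reshape(1,-1),cv2.INTER_LINEAR)[0].round().astype(int)
    ys=np.arange(-104,105,2)/1000
    for a in(0,.016,-.016): print(n,a,samp([S+xh*a+yh*y+[0,0,.083] for y in ys]).tolist())
    xs=np.arange(-30,31,2)/1000
    for y in(-.0555,-.0185,.0185,.0555): print(n,"x@",y,samp([S+xh*a+yh*y+[0,0,.083] for a in xs]).tolist())
E
```

```text
w7 0 [138, 137, 137, 138, 147, 160, 92, 51, 41, 14, 10, 10, 12, 12, 9, 10, 10, 17, 19, 20, 20, 24, 45, 55, 55, 54, 52, 29, 11, 10, 11, 12, 11, 19, 24, 23, 22, 25, 44, 52, 53, 56, 55, 54, 53, 39, 14, 10, 11, 17, 26, 24, 25, 31, 51, 54, 55, 54, 51, 53, 56, 54, 53, 48, 23, 18, 24, 25, 24, 26, 45, 54, 53, 55, 54, 55, 46, 39, 54, 53, 52, 51, 37, 24, 25, 32, 51, 55, 55, 54, 54, 44, 23, 11, 11, 12, 22, 24, 34, 57, 58, 58, 56, 56, 58]
w7 0.016 [138, 138, 141, 145, 145, 143, 98, 54, 56, 55, 56, 56, 55, 55, 55, 55, 55, 55, 55, 53, 55, 55, 53, 53, 54, 53, 53, 53, 53, 55, 53, 53, 53, 52, 52, 51, 52, 51, 50, 51, 51, 51, 51, 51, 51, 49, 51, 50, 49, 49, 48, 48, 49, 48, 47, 48, 47, 45, 46, 47, 46, 46, 44, 46, 45, 44, 45, 44, 43, 45, 43, 42, 45, 42, 41, 43, 43, 46, 44, 40, 39, 43, 41, 42, 46, 43, 45, 46, 43, 45, 41, 31, 28, 28, 28, 28, 31, 30, 40, 57, 57, 58, 59, 60, 61]
w7 -0.016 [157, 162, 164, 156, 92, 38, 51, 59, 56, 57, 56, 58, 57, 57, 57, 58, 57, 58, 57, 57, 57, 57, 58, 57, 56, 56, 56, 56, 54, 56, 54, 57, 55, 54, 54, 53, 54, 53, 52, 52, 54, 54, 52, 52, 52, 52, 52, 52, 52, 50, 50, 49, 51, 50, 49
[... 1964 characters left out ...]
3, 25, 23, 21, 22, 23, 22, 23, 21, 23, 23, 22, 22, 22, 23, 21, 22, 21, 26, 27, 30, 42, 44, 44, 68, 67, 67, 66, 66, 67]
w5 x@ -0.0555 [152, 157, 165, 168, 165, 157, 84, 56, 50, 62, 66, 65, 64, 64, 60, 57, 58, 57, 58, 61, 63, 62, 56, 56, 80, 158, 165, 159, 155, 151, 146]
w5 x@ -0.0185 [232, 220, 158, 73, 45, 37, 53, 56, 51, 68, 68, 67, 66, 64, 62, 60, 58, 58, 60, 63, 65, 61, 56, 55, 41, 35, 44, 55, 120, 202, 220]
w5 x@ 0.0185 [97, 96, 94, 94, 108, 129, 58, 50, 54, 71, 69, 68, 67, 64, 62, 60, 59, 58, 63, 64, 66, 58, 55, 49, 60, 101, 67, 34, 64, 82, 82]
w5 x@ 0.0555 [52, 98, 108, 112, 109, 55, 22, 22, 25, 29, 29, 26, 29, 26, 26, 24, 26, 26, 28, 28, 27, 22, 23, 25, 71, 103, 111, 111, 112, 97, 67]
```

The close wrist views put the stand within 1 mm of the plan. Lowering gently into the well.

>>> arm_command:
  targets:
    - [[-0.7,1.2,-4,0.002,0.003,0],[-0.7,1.2,-8,0.002,0.003,0],[-0.7,1.2,-12,0.002,0.003,0],[-0.7,1.2,-16,0.002,0.003,0],[-0.7,1.2,-20,0.002,0.003,0],[-0.7,1.2,-24,0.002,0.003,0],[-0.7,1.2,-24,0.002,0.003,0]]

```text
t: 23.45
ee_pos: [0.4972, -0.2725, 0.1742]
orientation: [0.823, 0.268, 0.475, -0.156]
force: [0.5, 0.3, 0.3]
grip_width: 0.0203
finger_force: 50.4
```

```bash
python3 - <<'E'
from plan import *
a=now();go(*a,*wellpose(0,0),"in");print(monitor.state()["force"],monitor.state()["wrist_torque"])
E
```

```text
in shift mm [  0.4  -0.8 -36.2] rot [-0.002 -0.002 -0.   ] rows 1 rate 0.28 q [-1.1   0.3   2.14  1.1   1.28 -0.83]
[0.50862348 0.25104629 0.29818639] [-0.29353164  0.4113781   0.03130489]
```

Bottom now at z ≈ 0.071, below the mouth (0.083), and no force: it is in the well.

>>> arm_command:
  targets:
    - [[0,0,-8,0,0,0],[0,0,-16,0,0,0],[0,0,-23,0,0,0],[0,0,-29,0,0,0],[0,0,-33,0,0,0],[0,0,-35.5,0,0,0],[0,0,-35.5,0,0,0]]

```text
t: 24.32
ee_pos: [0.4975, -0.2727, 0.1398]
orientation: [0.823, 0.269, 0.475, -0.156]
force: [0.3, -0.1, 2.8]
grip_width: 0.0201
finger_force: 50.6
```

>>> arm_command:
  targets:
    - [[0,0,0,0,0,0],[0,0,0,0,0,0],[0,0,0,0,0,0],[-15,-11,11,0,0,0],[-35,-26,26,0,0,0],[-55,-41,41,0,0,0],[-62,-46,80,0,0,0],[-62,-46,140,0,0,0]]
  grip: 36

```text
t: 25.32
ee_pos: [0.4335, -0.3193, 0.2792]
orientation: [0.824, 0.267, 0.475, -0.157]
force: [1.9, 0.1, 0.9]
grip_width: 0.036
finger_force: 0.0
```

```bash
cat > chk.py <<'E'
import sys
from plan import *
# standing-clamp check in top & side: dark/bright profile not needed; report wood pixels around expected top face
def standing(k,n="side"):
    im=capture(n);c=S+yh*W[k];xh=np.array([yh[1],-yh[0],0])
    P=np.array([c+[0,0,z] for z in np.arange(.065,.19,.005)]);u=proj(n,P).round().astype(int)
    print(n,[tuple(int(v) for v in im[b,a]) for a,b in u])
def lying(i,name):
    s=monitor.state();cal=get_calibration("wrist");im=capture("wrist");np.savez(f"pics/{name}.npz",im=im,**{k:cal[k] for k in("K","distortion","pose")})
    c=np.load("clamps.npz");C=np.r_[c["C"][i],.021];F=np.r_[c["F"][i],0];N=np.array([F[1],-F[0],0])
    g=im.astype(np.float32)
    def samp(P):
        u=proj("",P,cal).astype(np.float32);v=cv2.remap(g,u[:,0].reshape(1,-1),u[:,1].reshape(1,-1),cv2.INTER_LINEAR)[0];return v.mean(1).round().astype(int).tolist()
    print("along F -80..80 step4",samp([C+F*t/1000 for t in range(-80,81,4)]))
    for f in(-45,-25,25,45): print("across -40..40 step2 @",f,samp([C+F*f/1000+N*t/1000 for t in range(-40,41,2)]))
E
python3 - <<'E'
from plan import *;import chk
chk.standing(0)
a=now();b=go(*a,*liepose(0,.14),"pre")
E
```

```text
side [(59, 75, 104), (69, 91, 140), (73, 103, 145), (69, 97, 128), (77, 102, 134), (107, 154, 184), (99, 141, 175), (77, 108, 141), (81, 112, 143), (78, 110, 141), (74, 105, 137), (78, 104, 138), (76, 103, 137), (76, 106, 135), (78, 107, 139), (80, 109, 139), (88, 120, 159), (118, 174, 227), (161, 216, 242), (213, 237, 245), (151, 212, 242), (143, 182, 222), (134, 148, 159), (167, 184, 194), (193, 209, 216)]
pre shift mm [  76.1  440.8 -135.5] rot [-1.115  1.115  0.243] rows 11 rate 0.9 q [ 0.36  0.34  1.74 -0.28  1.51  1.07]
```

The side-view profile shows the clamp's wood from z ≈ 0.08 to 0.155 with the band at about 0.095, so clamp 5 is fully down. Next is clamp 1.

>>> arm_command:
  targets:
    - [[6,37,10,-0.093,0.093,0.02],[13,73,20,-0.186,0.186,0.04],[19,110,30,-0.279,0.279,0.061],[25,147,30,-0.372,0.372,0.081],[32,183,30,-0.465,0.465,0.101],[38,220,30,-0.5575,0.5575,0.1215]]
  grip: 42

```text
t: 26.12
ee_pos: [0.473, -0.0989, 0.311]
orientation: [0.914, 0.382, 0.131, -0.019]
force: [0.0, -0.1, -0.5]
grip_width: 0.0418
finger_force: 0.0
```

>>> arm_command:
  targets:
    - [[6,37,-20,-0.093,0.093,0.02],[13,73,-45,-0.186,0.186,0.04],[19,110,-75,-0.279,0.279,0.061],[25,147,-105,-0.372,0.372,0.081],[32,183,-135,-0.465,0.465,0.101],[38,221,-165,-0.5575,0.5575,0.1215],[38,221,-165,-0.5575,0.5575,0.1215]]

```text
t: 27.0
ee_pos: [0.509, 0.1239, 0.1361]
orientation: [0.859, 0.439, -0.239, 0.116]
force: [0.7, -1.0, -0.4]
grip_width: 0.042
finger_force: 0.0
```

```bash
python3 - <<'E'
from plan import *;import chk
chk.lying(0,"l0")
a=now();b=go(*a,*liepose(0),"lie")
E
```

```text
along F -80..80 step4 [164, 99, 78, 77, 78, 78, 76, 66, 82, 95, 87, 73, 66, 69, 68, 69, 71, 69, 68, 75, 78, 69, 40, 39, 36, 38, 79, 81, 81, 79, 76, 73, 71, 57, 63, 61, 44, 41, 67, 79, 75]
across -40..40 step2 @ -45 [82, 83, 83, 81, 77, 75, 75, 79, 77, 75, 73, 76, 77, 81, 85, 87, 66, 86, 136, 147, 95, 76, 118, 150, 149, 128, 84, 118, 181, 187, 194, 196, 190, 181, 182, 190, 194, 196, 191, 183, 178]
across -40..40 step2 @ -25 [77, 80, 82, 82, 82, 80, 75, 71, 74, 78, 80, 78, 77, 80, 79, 80, 65, 54, 69, 71, 68, 72, 82, 133, 138, 81, 81, 134, 192, 193, 195, 200, 200, 196, 184, 181, 191, 197, 198, 195, 189]
across -40..40 step2 @ 25 [83, 77, 73, 77, 79, 79, 78, 76, 74, 72, 76, 79, 77, 74, 75, 73, 59, 66, 72, 65, 81, 60, 69, 72, 70, 83, 81, 78, 79, 83, 84, 114, 176, 196, 196, 198, 195, 186, 188, 189, 187]
across -40..40 step2 @ 45 [89, 86, 81, 74, 74, 75, 74, 72, 71, 71, 76, 79, 79, 78, 78, 63, 62, 65, 68, 60, 70, 54, 64, 75, 67, 85, 86, 84, 81, 77, 77, 83, 85, 86, 85, 79, 81, 144, 187, 180, 186]
lie shift mm [   1.8   -3.7 -125.7] rot [ 0.004 -0.01   0.009] rows 3 rate 0.26 q [ 0.36  0.51  1.81 -0.29  1.29  1.13]
```

The clamp is where expected, within 2 mm and 2°.

>>> arm_command:
  targets:
    - [[2,-3,-40,0.004,-0.01,0.02],[2,-3,-80,0.004,-0.01,0.02],[2,-3,-108,0.004,-0.01,0.02],[2,-3,-120,0.004,-0.01,0.02],[2,-3,-123,0.004,-0.01,0.02],[2,-3,-123,0.004,-0.01,0.02]]

```text
t: 27.8
ee_pos: [0.5145, 0.1192, 0.0229]
orientation: [0.859, 0.445, -0.224, 0.12]
force: [-0.2, 0.6, 1.3]
grip_width: 0.0421
finger_force: 0.0
```

>>> arm_command:
  targets:
    - [[0,0,0,0,0,0],[0,0,0,0,0,0],[0,0,0,0,0,0],[0,0,0,0,0,0]]
  grip: 10

```text
t: 28.3
ee_pos: [0.5144, 0.1197, 0.0226]
orientation: [0.858, 0.445, -0.224, 0.12]
force: [-0.3, 0.5, 6.2]
grip_width: 0.0179
finger_force: 48.8
```

```bash
python3 - <<'E'
from plan import *
a=now();print((liepose(0)[0]-a[0])*1000)
b=go(*a,a[0]+[0,0,.29],a[1],"lift");e=go(*b,*wellpose(1,.20),"over")
E
```

```text
[-2.51745351 -0.96314662 -8.358945  ]
lift shift mm [  0.   0. 290.] rot [0. 0. 0.] rows 7 rate 0.25 q [ 0.37  0.22  1.59 -0.29  1.76  0.99]
over shift mm [ -46.7 -414.9   25.4] rot [ 1.123 -1.094 -0.253] rows 10 rate 0.9 q [-1.17  0.03  2.    1.    1.53 -0.51]
```

>>> arm_command:
  targets:
    - [[0,0,0,0,0,0],[0,0,0,0,0,0],[0,0,0,0,0,0],[-1,-1,-4,0,0,0],[-2,-1,-8,0,0,0],[-2,-1,-8,0,0,0],[-2,-1,-8,0,0,0]]
  grip: 42

```text
t: 29.18
ee_pos: [0.5112, 0.1183, 0.013]
orientation: [0.858, 0.445, -0.225, 0.119]
force: [-0.2, 0.3, 0.6]
grip_width: 0.0421
finger_force: 0.0
```

>>> arm_command:
  targets:
    - [[0,0,0,0,0,0],[0,0,0,0,0,0],[0,0,0,0,0,0],[0,0,0,0,0,0]]
  grip: 10

```text
t: 29.68
ee_pos: [0.5117, 0.1185, 0.0134]
orientation: [0.858, 0.445, -0.225, 0.12]
force: [1.4, 1.1, 2.3]
grip_width: 0.02
finger_force: 50.6
```

```bash
python3 - <<'E'
from plan import *
a=now();print((liepose(0)[0]-a[0])*1000,(liepose(0)[1]*a[1].inv()).as_rotvec())
b=go(*a,a[0]+[0,0,.29],a[1],"lift");e=go(*b,*wellpose(1,.20),"over")
E
```

```text
[0.1083911  0.25891944 0.79107994] [-0.00425566  0.00919507 -0.0098741 ]
lift shift mm [  0.   0. 290.] rot [0. 0. 0.] rows 7 rate 0.25 q [ 0.36  0.22  1.61 -0.29  1.74  0.99]
over shift mm [ -44.1 -413.7   34.6] rot [ 1.122 -1.095 -0.253] rows 10 rate 0.9 q [-1.17  0.03  2.    1.    1.53 -0.51]
```

>>> arm_command:
  targets:
    - [[0,0,15,0,0,0],[0,0,55,0,0,0],[0,0,105,0,0,0],[0,0,155,0,0,0],[0,0,205,0,0,0],[0,0,255,0,0,0],[0,0,290,0,0,0],[0,0,290,0,0,0]]

```text
t: 30.68
ee_pos: [0.5125, 0.1187, 0.3073]
orientation: [0.859, 0.445, -0.222, 0.12]
force: [-0.1, -0.3, -1.4]
grip_width: 0.0202
finger_force: 50.2
```

>>> arm_command:
  targets:
    - [[-4,-34,3,0.0935,-0.091,-0.021],[-7,-69,6,0.187,-0.1825,-0.042],[-11,-103,9,0.28,-0.274,-0.063],[-15,-138,12,0.374,-0.365,-0.084],[-18,-172,15,0.4675,-0.456,-0.105],[-22,-207,17,0.561,-0.5475,-0.1265]]

```text
t: 31.42
ee_pos: [0.4882, -0.0892, 0.3192]
orientation: [0.912, 0.387, 0.137, -0.02]
force: [0.4, 0.2, -0.8]
grip_width: 0.0207
finger_force: 50.2
```

>>> arm_command:
  targets:
    - [[-4,-34,3,0.0935,-0.091,-0.021],[-7,-69,6,0.187,-0.1825,-0.042],[-11,-103,9,0.28,-0.274,-0.063],[-15,-138,12,0.374,-0.365,-0.084],[-18,-172,15,0.4675,-0.456,-0.105],[-22,-207,17,0.561,-0.5475,-0.1265],[-22,-207,17,0.561,-0.5475,-0.1265],[-22,-207,17,0.561,-0.5475,-0.1265]]

```text
t: 32.42
ee_pos: [0.4668, -0.2951, 0.3358]
orientation: [0.824, 0.269, 0.475, -0.156]
force: [-0.3, 0.2, -0.8]
grip_width: 0.0202
finger_force: 50.2
```

```bash
python3 - <<'E'
from plan import *
a=now();go(*a,*wellpose(1,.06),"above")
print(monitor.state()["finger_force"],monitor.state()["qvel"].round(3))
E
```

```text
above shift mm [   0.8    0.  -137.8] rot [-0.002 -0.002 -0.   ] rows 4 rate 0.22 q [-1.17  0.21  2.1   1.03  1.38 -0.75]
50.24795114994049 [ 0.024 -0.034 -0.012  0.002  0.001 -0.002]
```

>>> arm_command:
  targets:
    - [[1,0,-40,0,0,0],[1,0,-80,0,0,0],[1,0,-110,0,0,0],[1,0,-130,0,0,0],[1,0,-138,0,0,0],[1,0,-138,0,0,0],[1,0,-138,0,0,0]]

```text
t: 33.3
ee_pos: [0.4687, -0.2963, 0.2004]
orientation: [0.823, 0.27, 0.475, -0.154]
force: [-0.0, -0.5, 0.8]
grip_width: 0.0202
finger_force: 50.3
```

```bash
python3 - <<'E'
from plan import *
a=now();go(*a,*wellpose(1,.06),"above");go(*a,*wellpose(1,0),"in")
print(monitor.state()["force"].round(1),monitor.state()["wrist_torque"].round(2))
E
```

```text
above shift mm [-1.   1.2 -2.4] rot [ 0.002  0.001 -0.001] rows 1 rate 0.01 q [-1.17  0.21  2.1   1.03  1.38 -0.75]
in shift mm [ -1.    1.2 -62.4] rot [ 0.002  0.001 -0.001] rows 2 rate 0.23 q [-1.17  0.3   2.12  1.05  1.32 -0.85]
[-0.  -0.5  0.8] [-0.34  0.45  0.03]
```

>>> arm_command:
  targets:
    - [[-1,1.2,-6,0,0,0],[-1,1.2,-12,0,0,0],[-1,1.2,-17,0,0,0],[-1,1.2,-22,0,0,0],[-1,1.2,-26,0,0,0],[-1,1.2,-26,0,0,0]]

```text
t: 34.05
ee_pos: [0.4672, -0.2943, 0.1726]
orientation: [0.823, 0.269, 0.475, -0.156]
force: [-0.4, 0.8, -0.2]
grip_width: 0.0204
finger_force: 50.3
```

>>> arm_command:
  targets:
    - [[0,0,-8,0,0,0],[0,0,-16,0,0,0],[0,0,-23,0,0,0],[0,0,-29,0,0,0],[0,0,-33,0,0,0],[0,0,-36,0,0,0],[0,0,-36,0,0,0]]

```text
t: 34.92
ee_pos: [0.4674, -0.2945, 0.1377]
orientation: [0.823, 0.269, 0.475, -0.155]
force: [-1.5, 0.7, 2.5]
grip_width: 0.0199
finger_force: 50.5
```

>>> arm_command:
  targets:
    - [[0,0,0,0,0,0],[0,0,0,0,0,0],[0,0,0,0,0,0],[-15,-11,11,0,0,0],[-35,-26,26,0,0,0],[-55,-41,41,0,0,0],[-62,-46,80,0,0,0],[-62,-46,140,0,0,0]]
  grip: 36

```text
t: 35.92
ee_pos: [0.4035, -0.3411, 0.2773]
orientation: [0.824, 0.268, 0.475, -0.156]
force: [1.8, -1.0, 0.0]
grip_width: 0.0361
finger_force: 0.0
```

```bash
python3 - <<'E'
from plan import *;import chk
chk.standing(0);chk.standing(1)
capture("wrist");a=now();b=go(*a,*liepose(1,.14),"pre")
E
```

```text
side [(57, 75, 102), (68, 93, 140), (70, 99, 141), (71, 96, 126), (75, 102, 130), (111, 153, 186), (103, 143, 177), (74, 105, 139), (79, 109, 143), (77, 108, 143), (79, 108, 141), (77, 105, 140), (74, 100, 134), (77, 104, 133), (73, 103, 135), (79, 106, 139), (87, 120, 158), (117, 174, 226), (159, 218, 243), (212, 235, 245), (152, 212, 242), (141, 180, 221), (135, 149, 157), (167, 182, 191), (193, 206, 216)]
side [(55, 72, 99), (69, 91, 135), (66, 93, 137), (76, 103, 134), (67, 94, 121), (105, 144, 176), (96, 133, 167), (76, 106, 139), (74, 105, 138), (78, 105, 141), (78, 107, 140), (81, 107, 139), (75, 102, 134), (81, 107, 138), (75, 109, 139), (79, 107, 141), (74, 100, 132), (116, 171, 225), (122, 185, 232), (219, 238, 245), (205, 233, 244), (153, 203, 235), (133, 173, 214), (132, 145, 155), (129, 145, 154)]
pre shift mm [ 183.1  415.5 -127.1] rot [-1.022  1.19   0.124] rows 11 rate 0.9 q [ 0.24  0.47  1.57 -0.27  1.56  1.07]
```

>>> arm_command:
  targets:
    - [[15,35,10,-0.085,0.099,0.01],[30,69,20,-0.17,0.198,0.021],[46,104,30,-0.2555,0.2975,0.031],[61,139,30,-0.341,0.397,0.041],[76,173,30,-0.426,0.496,0.052],[91.5,208,30,-0.511,0.595,0.062]]
  grip: 42

```text
t: 36.83
ee_pos: [0.4963, -0.1323, 0.3073]
orientation: [0.929, 0.347, 0.126, -0.029]
force: [-0.2, -0.6, 0.1]
grip_width: 0.0421
finger_force: 0.0
```

>>> arm_command:
  targets:
    - [[15,35,-20,-0.085,0.099,0.01],[30,69,-45,-0.17,0.198,0.021],[46,104,-75,-0.2555,0.2975,0.031],[61,139,-105,-0.341,0.397,0.041],[76,173,-135,-0.426,0.496,0.052],[91.5,207.5,-157,-0.511,0.595,0.062],[91.5,207.5,-157,-0.511,0.595,0.062],[91.5,207.5,-157,-0.511,0.595,0.062]]

```text
t: 37.83
ee_pos: [0.5877, 0.0742, 0.1489]
orientation: [0.892, 0.372, -0.239, 0.098]
force: [0.3, -0.1, 0.9]
grip_width: 0.042
finger_force: 0.0
```

```bash
python3 - <<'E'
from plan import *;import chk
chk.lying(1,"l1");capture("wrist")
a=now();b=go(*a,*liepose(1),"lie")
E
```

```text
along F -80..80 step4 [161, 162, 163, 161, 159, 164, 155, 139, 138, 136, 130, 113, 74, 77, 80, 82, 84, 84, 87, 94, 154, 108, 69, 41, 43, 47, 51, 51, 50, 50, 48, 45, 44, 46, 47, 47, 35, 35, 69, 67, 69]
across -40..40 step2 @ -45 [74, 68, 67, 71, 73, 73, 72, 68, 69, 70, 72, 72, 67, 64, 65, 96, 124, 137, 120, 114, 137, 117, 132, 129, 104, 125, 163, 165, 167, 166, 158, 157, 165, 167, 166, 165, 168, 168, 167, 169, 167]
across -40..40 step2 @ -25 [74, 67, 66, 70, 75, 74, 73, 68, 71, 113, 163, 171, 167, 161, 160, 132, 113, 132, 115, 63, 78, 121, 144, 122, 59, 60, 108, 158, 161, 160, 157, 157, 160, 161, 155, 151, 154, 159, 153, 153, 127]
across -40..40 step2 @ 25 [63, 64, 65, 66, 64, 63, 68, 69, 70, 71, 68, 70, 75, 73, 72, 53, 57, 62, 52, 57, 51, 59, 62, 58, 66, 109, 143, 143, 146, 150, 154, 158, 161, 162, 164, 163, 157, 158, 163, 155, 94]
across -40..40 step2 @ 45 [67, 72, 77, 76, 71, 69, 68, 68, 68, 67, 66, 67, 69, 69, 56, 52, 54, 58, 53, 59, 45, 54, 65, 60, 63, 70, 68, 69, 128, 148, 153, 161, 161, 162, 166, 169, 165, 169, 167, 128, 71]
lie shift mm [  -0.6   -1.4 -138.1] rot [-0.004  0.004  0.01 ] rows 4 rate 0.19 q [ 0.24  0.61  1.63 -0.28  1.36  1.13]
```

>>> arm_command:
  targets:
    - [[-1,-1,-45,-0.004,0.004,0.015],[-1,-1,-90,-0.004,0.004,0.015],[-1,-1,-118,-0.004,0.004,0.015],[-1,-1,-132,-0.004,0.004,0.015],[-1,-1,-138,-0.004,0.004,0.015],[-1,-1,-138,-0.004,0.004,0.015],[-1,-1,-138,-0.004,0.004,0.015]]

```text
t: 38.8
ee_pos: [0.5884, 0.0742, 0.0136]
orientation: [0.889, 0.378, -0.238, 0.101]
force: [0.6, 0.2, 0.2]
grip_width: 0.042
finger_force: 0.0
```

>>> arm_command:
  targets:
    - [[0,0,0,0,0,0],[0,0,0,0,0,0],[0,0,0,0,0,0],[0,0,0,0,0,0]]
  grip: 10

```text
t: 39.3
ee_pos: [0.5882, 0.0744, 0.0131]
orientation: [0.889, 0.378, -0.239, 0.101]
force: [1.8, 1.6, 4.6]
grip_width: 0.0201
finger_force: 50.9
```

```bash
python3 - <<'E'
from plan import *
a=now();print((liepose(1)[0]-a[0])*1000,(liepose(1)[1]*a[1].inv()).as_rotvec())
b=go(*a,a[0]+[0,0,.29],a[1],"lift");e=go(*b,*wellpose(2,.20),"over")
E
```

```text
[-0.21427896 -2.18316548  1.12109611] [ 0.00050292 -0.00135261 -0.00664988]
lift shift mm [  0.   0. 290.] rot [0. 0. 0.] rows 7 rate 0.24 q [ 0.24  0.37  1.43 -0.28  1.79  1.01]
over shift mm [-150.4 -391.4   34.9] rot [ 1.035 -1.186 -0.136] rows 10 rate 0.86 q [-1.24  0.05  1.98  0.97  1.58 -0.54]
```

>>> arm_command:
  targets:
    - [[0,0,15,0,0,0],[0,0,55,0,0,0],[0,0,105,0,0,0],[0,0,155,0,0,0],[0,0,205,0,0,0],[0,0,255,0,0,0],[0,0,290,0,0,0],[0,0,290,0,0,0]]

```text
t: 40.3
ee_pos: [0.5885, 0.0742, 0.3063]
orientation: [0.89, 0.378, -0.236, 0.102]
force: [1.0, -0.9, -0.6]
grip_width: 0.02
finger_force: 50.2
```

>>> arm_command:
  targets:
    - [[-12,-33,3,0.086,-0.099,-0.011],[-25,-65,6,0.1725,-0.198,-0.023],[-37,-98,9,0.259,-0.2965,-0.034],[-50,-131,12,0.345,-0.395,-0.045],[-62,-163,15,0.431,-0.494,-0.057],[-75,-196,17,0.5175,-0.593,-0.068]]

```text
t: 41.05
ee_pos: [0.511, -0.1224, 0.3179]
orientation: [0.927, 0.35, 0.129, -0.03]
force: [-1.0, -0.6, -0.9]
grip_width: 0.02
finger_force: 50.1
```

>>> arm_command:
  targets:
    - [[-12,-33,3,0.086,-0.099,-0.011],[-25,-65,6,0.1725,-0.198,-0.023],[-37,-98,9,0.259,-0.2965,-0.034],[-50,-131,12,0.345,-0.395,-0.045],[-62,-163,15,0.431,-0.494,-0.057],[-75,-196,17,0.5175,-0.593,-0.068],[-75,-196,17,0.5175,-0.593,-0.068],[-75,-196,17,0.5175,-0.593,-0.068]]

```text
t: 42.05
ee_pos: [0.4369, -0.3175, 0.3348]
orientation: [0.824, 0.268, 0.474, -0.157]
force: [0.2, 1.0, 0.3]
grip_width: 0.0204
finger_force: 50.2
```

```bash
python3 - <<'E'
from plan import *
capture("wrist");a=now();go(*a,*wellpose(2,.06),"above");print(monitor.state()["finger_force"])
E
```

```text
above shift mm [ 5.000e-01  1.000e-01 -1.376e+02] rot [-0.001 -0.002 -0.001] rows 4 rate 0.22 q [-1.24  0.22  2.09  0.99  1.43 -0.77]
50.23591339588165
```

>>> arm_command:
  targets:
    - [[0,0.5,-40,0,0,0],[0,0.5,-80,0,0,0],[0,0.5,-110,0,0,0],[0,0.5,-130,0,0,0],[0,0.5,-136,0,0,0],[0,0.5,-136,0,0,0],[0,0.5,-136,0,0,0]]

```text
t: 42.98
ee_pos: [0.4377, -0.3181, 0.2014]
orientation: [0.823, 0.27, 0.475, -0.155]
force: [0.7, 0.5, -1.2]
grip_width: 0.0199
finger_force: 50.3
```

```bash
python3 - <<'E'
from plan import *
capture("wrist");a=now();go(*a,*wellpose(2,0),"in")
E
```

```text
in shift mm [  0.2   1.2 -63.2] rot [ 0.002 -0.    -0.001] rows 2 rate 0.23 q [-1.24  0.32  2.11  1.01  1.36 -0.87]
```

>>> arm_command:
  targets:
    - [[0,1,-6,0,0,0],[0,1,-12,0,0,0],[0,1,-17,0,0,0],[0,1,-22,0,0,0],[0,1,-26,0,0,0],[0,1,-26,0,0,0]]

```text
t: 43.78
ee_pos: [0.4372, -0.3163, 0.1736]
orientation: [0.823, 0.269, 0.475, -0.156]
force: [-0.5, -0.3, -0.6]
grip_width: 0.0202
finger_force: 50.3
```

>>> arm_command:
  targets:
    - [[0,0,-8,0,0,0],[0,0,-16,0,0,0],[0,0,-23,0,0,0],[0,0,-29,0,0,0],[0,0,-33,0,0,0],[0,0,-35,0,0,0],[0,0,-35,0,0,0]]

```text
t: 44.65
ee_pos: [0.4375, -0.3165, 0.1402]
orientation: [0.823, 0.27, 0.475, -0.156]
force: [-1.2, 0.8, 3.9]
grip_width: 0.0204
finger_force: 50.7
```

>>> arm_command:
  targets:
    - [[0,0,0,0,0,0],[0,0,0,0,0,0],[0,0,0,0,0,0],[-15,-11,11,0,0,0],[-35,-26,26,0,0,0],[-55,-41,41,0,0,0],[-62,-46,80,0,0,0],[-62,-46,140,0,0,0]]
  grip: 36

```text
t: 45.65
ee_pos: [0.3736, -0.3631, 0.2794]
orientation: [0.824, 0.267, 0.475, -0.157]
force: [0.3, -0.8, 0.4]
grip_width: 0.0361
finger_force: 0.0
```

```bash
python3 - <<'E'
from plan import *;import chk
chk.standing(2)
a=now();b=go(*a,*liepose(2,.14),"pre")
E
```

```text
side [(56, 73, 100), (70, 89, 132), (71, 96, 139), (67, 95, 123), (75, 100, 132), (98, 135, 162), (93, 129, 161), (81, 107, 141), (78, 105, 138), (79, 106, 141), (72, 103, 136), (79, 108, 141), (77, 104, 136), (74, 102, 132), (78, 109, 140), (76, 105, 138), (86, 120, 159), (114, 167, 223), (160, 220, 244), (134, 199, 238), (140, 199, 238), (139, 197, 238), (100, 142, 187), (57, 69, 84), (67, 80, 98)]
pre shift mm [ 267.4  421.4 -135.2] rot [-1.038  1.18   0.142] rows 12 rate 0.83 q [ 0.2   0.55  1.45 -0.29  1.58  1.01]
```

>>> arm_command:
  targets:
    - [[19,30,10,-0.074,0.084,0.01],[38,60,20,-0.148,0.169,0.02],[57,90,30,-0.222,0.253,0.03],[77,121,30,-0.297,0.337,0.041],[96,151,30,-0.371,0.421,0.051],[115,181,30,-0.445,0.506,0.061],[134,211,30,-0.519,0.59,0.071]]
  grip: 42

```text
t: 46.58
ee_pos: [0.5094, -0.1516, 0.3108]
orientation: [0.927, 0.352, 0.127, -0.027]
force: [1.0, -0.2, -0.6]
grip_width: 0.0421
finger_force: 0.0
```

>>> arm_command:
  targets:
    - [[19,30,-15,-0.074,0.084,0.01],[38,60,-35,-0.148,0.169,0.02],[57,90,-60,-0.222,0.253,0.03],[77,121,-90,-0.297,0.337,0.041],[96,151,-120,-0.371,0.421,0.051],[115,181,-150,-0.445,0.506,0.061],[134,211,-165,-0.519,0.59,0.071],[134,211,-165,-0.519,0.59,0.071]]

```text
t: 47.58
ee_pos: [0.6425, 0.0617, 0.1368]
orientation: [0.886, 0.383, -0.243, 0.1]
force: [-0.5, -0.0, -0.8]
grip_width: 0.0418
finger_force: 0.0
```

>>> arm_command:
  targets:
    - [[0,0,0,0,0,0]]

```text
t: 47.7
ee_pos: [0.6434, 0.0587, 0.144]
orientation: [0.887, 0.381, -0.239, 0.102]
force: [0.1, -0.2, -0.1]
grip_width: 0.0417
finger_force: 0.0
```

```bash
python3 - <<'E'
from plan import *;import chk
chk.lying(2,"l2")
a=now();b=go(*a,*liepose(2),"lie")
E
```

```text
along F -80..80 step4 [143, 144, 147, 150, 153, 148, 136, 122, 125, 120, 119, 120, 79, 67, 65, 63, 62, 62, 60, 62, 134, 122, 37, 37, 36, 36, 57, 55, 56, 55, 56, 53, 51, 47, 51, 50, 34, 33, 54, 58, 58]
across -40..40 step2 @ -45 [54, 81, 131, 143, 143, 143, 142, 142, 144, 143, 137, 139, 143, 144, 122, 101, 113, 123, 109, 115, 122, 106, 123, 118, 95, 117, 130, 130, 127, 122, 125, 140, 142, 138, 136, 141, 150, 151, 150, 147, 145]
across -40..40 step2 @ -25 [129, 128, 135, 138, 141, 142, 144, 143, 139, 144, 138, 128, 126, 130, 124, 93, 98, 121, 113, 67, 65, 105, 130, 119, 70, 53, 95, 127, 131, 128, 129, 136, 144, 147, 150, 145, 152, 158, 156, 154, 152]
across -40..40 step2 @ 25 [59, 62, 65, 62, 57, 56, 59, 63, 65, 64, 66, 92, 150, 154, 151, 145, 105, 116, 121, 80, 58, 87, 123, 121, 81, 65, 99, 129, 135, 132, 139, 138, 138, 133, 133, 133, 123, 126, 129, 127, 125]
across -40..40 step2 @ 45 [60, 61, 65, 66, 66, 62, 58, 58, 60, 62, 62, 62, 66, 66, 69, 59, 48, 47, 54, 49, 52, 65, 104, 130, 115, 70, 114, 145, 138, 136, 141, 144, 144, 146, 144, 140, 140, 143, 144, 139, 132]
lie shift mm [  -0.9   -2.8 -131.4] rot [-0.001  0.001  0.012] rows 3 rate 0.24 q [ 0.2   0.69  1.51 -0.3   1.39  1.07]
```

>>> arm_command:
  targets:
    - [[-1,-2,-45,0,0,0],[-1,-2,-85,0,0,0],[-1,-2,-113,0,0,0],[-1,-2,-126,0,0,0],[-1,-2,-131,0,0,0],[-1,-2,-131,0,0,0],[-1,-2,-131,0,0,0]]

```text
t: 48.62
ee_pos: [0.6434, 0.0576, 0.0147]
orientation: [0.888, 0.381, -0.237, 0.102]
force: [-0.0, -0.5, -0.2]
grip_width: 0.0418
finger_force: 0.0
```

>>> arm_command:
  targets:
    - [[0,0,0,0,0,0],[0,0,0,0,0,0],[0,0,0,0,0,0],[0,0,0,0,0,0]]
  grip: 10

```text
t: 49.12
ee_pos: [0.6432, 0.0578, 0.0141]
orientation: [0.888, 0.381, -0.237, 0.102]
force: [1.6, 1.2, 5.1]
grip_width: 0.0201
finger_force: 50.4
```

```bash
python3 - <<'E'
from plan import *
a=now();print((liepose(2)[0]-a[0])*1000,(liepose(2)[1]*a[1].inv()).as_rotvec())
b=go(*a,a[0]+[0,0,.29],a[1],"lift");e=go(*b,*wellpose(3,.20),"over")
E
```

```text
[-0.42056094 -2.28886458  0.06016251] [-0.00105703  0.00064949  0.01020446]
lift shift mm [  0.   0. 290.] rot [0. 0. 0.] rows 7 rate 0.24 q [ 0.2   0.46  1.3  -0.3   1.82  0.95]
over shift mm [-235.2 -396.6   33.9] rot [ 1.038 -1.18  -0.142] rows 11 rate 0.81 q [-1.31  0.07  1.96  0.94  1.63 -0.58]
```

>>> arm_command:
  targets:
    - [[0,0,15,0,0,0],[0,0,55,0,0,0],[0,0,105,0,0,0],[0,0,155,0,0,0],[0,0,205,0,0,0],[0,0,255,0,0,0],[0,0,290,0,0,0],[0,0,290,0,0,0]]

```text
t: 50.12
ee_pos: [0.6435, 0.0577, 0.3076]
orientation: [0.888, 0.381, -0.235, 0.102]
force: [0.8, -0.5, -1.2]
grip_width: 0.0205
finger_force: 49.8
```

>>> arm_command:
  targets:
    - [[-17,-28,2,0.074,-0.084,-0.01],[-34,-57,5,0.148,-0.169,-0.02],[-50,-85,7,0.222,-0.253,-0.03],[-67,-113,10,0.297,-0.337,-0.041],[-84,-141,12,0.371,-0.421,-0.051],[-101,-170,15,0.445,-0.506,-0.061],[-117.5,-198,17,0.519,-0.59,-0.071]]

```text
t: 51.0
ee_pos: [0.5232, -0.1408, 0.3186]
orientation: [0.927, 0.352, 0.129, -0.03]
force: [0.4, -0.8, 0.3]
grip_width: 0.0199
finger_force: 49.7
```

>>> arm_command:
  targets:
    - [[-17,-28,2,0.074,-0.084,-0.01],[-34,-57,5,0.148,-0.169,-0.02],[-50,-85,7,0.222,-0.253,-0.03],[-67,-113,10,0.297,-0.337,-0.041],[-84,-141,12,0.371,-0.421,-0.051],[-101,-170,15,0.445,-0.506,-0.061],[-117.5,-198,17,0.519,-0.59,-0.071],[-117.5,-198,17,0.519,-0.59,-0.071]]

```text
t: 52.0
ee_pos: [0.4053, -0.3399, 0.3331]
orientation: [0.824, 0.265, 0.475, -0.158]
force: [-0.6, 0.5, -1.3]
grip_width: 0.02
finger_force: 49.8
```

>>> arm_command:
  targets:
    - [[0,0,0,0,0,0],[0,0,0,0,0,0]]

```text
t: 52.25
ee_pos: [0.4078, -0.3373, 0.3374]
orientation: [0.823, 0.27, 0.474, -0.156]
force: [0.3, 0.4, -0.1]
grip_width: 0.0204
finger_force: 49.8
```

```bash
python3 - <<'E'
from plan import *
a=now();go(*a,*wellpose(3,.06),"above");print(monitor.state()["finger_force"])
E
```

```text
above shift mm [ 1.000e-01 -1.500e+00 -1.394e+02] rot [ 0.001 -0.001 -0.002] rows 4 rate 0.22 q [-1.31  0.24  2.06  0.95  1.47 -0.8 ]
49.7740763425827
```

>>> arm_command:
  targets:
    - [[0,-0.5,-40,0,0,0],[0,-0.5,-80,0,0,0],[0,-0.5,-110,0,0,0],[0,-0.5,-130,0,0,0],[0,-0.5,-137,0,0,0],[0,-0.5,-137,0,0,0],[0,-0.5,-137,0,0,0],[0,-0.5,-137,0,0,0]]

```text
t: 53.25
ee_pos: [0.4074, -0.3396, 0.201]
orientation: [0.823, 0.27, 0.475, -0.155]
force: [-1.3, -0.1, -0.9]
grip_width: 0.0199
finger_force: 49.8
```

```bash
python3 - <<'E'
from plan import *
capture("wrist");a=now();go(*a,*wellpose(3,0),"in")
E
```

```text
in shift mm [  0.6   0.7 -62.8] rot [ 0.002 -0.001 -0.001] rows 2 rate 0.23 q [-1.31  0.33  2.08  0.96  1.4  -0.89]
```

>>> arm_command:
  targets:
    - [[0.5,0.7,-6,0,0,0],[0.5,0.7,-12,0,0,0],[0.5,0.7,-17,0,0,0],[0.5,0.7,-22,0,0,0],[0.5,0.7,-26,0,0,0],[0.5,0.7,-26,0,0,0]]

```text
t: 54.05
ee_pos: [0.4077, -0.3381, 0.1736]
orientation: [0.823, 0.269, 0.475, -0.156]
force: [0.2, -0.2, -0.5]
grip_width: 0.0204
finger_force: 49.8
```

>>> arm_command:
  targets:
    - [[0,0,-8,0,0,0],[0,0,-16,0,0,0],[0,0,-23,0,0,0],[0,0,-29,0,0,0],[0,0,-33,0,0,0],[0,0,-35,0,0,0],[0,0,-35,0,0,0]]

```text
t: 54.92
ee_pos: [0.4079, -0.3383, 0.1397]
orientation: [0.823, 0.269, 0.475, -0.156]
force: [-0.5, 0.6, 3.2]
grip_width: 0.0202
finger_force: 50.0
```

>>> arm_command:
  targets:
    - [[0,0,0,0,0,0],[0,0,0,0,0,0],[0,0,0,0,0,0],[-15,-11,11,0,0,0],[-35,-26,26,0,0,0],[-55,-41,41,0,0,0],[-62,-46,80,0,0,0],[-62,-46,140,0,0,0]]
  grip: 36

```text
t: 55.92
ee_pos: [0.3441, -0.3849, 0.2795]
orientation: [0.824, 0.268, 0.475, -0.157]
force: [0.8, -0.9, 0.2]
grip_width: 0.0361
finger_force: 0.0
```

```bash
python3 - <<'E'
from plan import *;import chk
chk.standing(3)
a=now();b=go(*a,*liepose(3,.14),"pre")
E
```

```text
side [(58, 74, 100), (65, 85, 119), (71, 97, 140), (82, 113, 145), (72, 98, 128), (86, 118, 144), (87, 119, 148), (76, 106, 139), (79, 107, 139), (82, 111, 142), (77, 109, 140), (78, 103, 135), (75, 103, 135), (76, 101, 133), (74, 103, 132), (77, 107, 137), (68, 93, 120), (118, 176, 227), (137, 202, 243), (104, 149, 190), (75, 94, 111), (116, 139, 165), (123, 147, 178), (112, 138, 168), (112, 134, 162)]
pre shift mm [ 307.2  336.5 -135.2] rot [-1.13   1.098  0.264] rows 11 rate 0.79 q [ 0.09  0.5   1.52 -0.4   1.48  0.79]
```

>>> arm_command:
  targets:
    - [[22,24,10,-0.081,0.078,0.019],[44,48,20,-0.161,0.157,0.038],[66,72,30,-0.242,0.235,0.057],[88,96,40,-0.323,0.314,0.075],[110,120,40,-0.404,0.392,0.094],[132,144,40,-0.484,0.471,0.113],[153.5,168,40,-0.565,0.549,0.132]]
  grip: 42

```text
t: 56.85
ee_pos: [0.4994, -0.2166, 0.3208]
orientation: [0.911, 0.39, 0.132, -0.017]
force: [0.7, -0.5, -0.3]
grip_width: 0.0419
finger_force: 0.0
```

>>> arm_command:
  targets:
    - [[22,24,0,-0.081,0.078,0.019],[44,48,0,-0.161,0.157,0.038],[66,72,0,-0.242,0.235,0.057],[88,96,0,-0.323,0.314,0.075],[110,120,-10,-0.404,0.392,0.094],[132,144,-30,-0.484,0.471,0.113],[153.5,168,-60,-0.565,0.549,0.132],[153.5,168,-90,-0.565,0.549,0.132]]

```text
t: 57.85
ee_pos: [0.6541, -0.0458, 0.225]
orientation: [0.854, 0.451, -0.231, 0.119]
force: [-0.4, 0.1, -0.1]
grip_width: 0.0419
finger_force: 0.0
```

>>> arm_command:
  targets:
    - [[0,0,-40,0,0,0],[0,0,-80,0,0,0],[0,0,-85,0,0,0],[0,0,-85,0,0,0],[0,0,-85,0,0,0]]

```text
t: 58.48
ee_pos: [0.6543, -0.0486, 0.1468]
orientation: [0.856, 0.449, -0.227, 0.121]
force: [-0.8, 0.3, 0.8]
grip_width: 0.0419
finger_force: 0.0
```

```bash
python3 - <<'E'
from plan import *;import chk
chk.lying(3,"l3")
a=now();b=go(*a,*liepose(3),"lie")
E
```

```text
along F -80..80 step4 [138, 137, 136, 137, 138, 142, 122, 118, 118, 121, 122, 119, 120, 120, 116, 115, 119, 109, 105, 112, 158, 137, 115, 120, 122, 123, 121, 124, 123, 124, 122, 114, 112, 113, 112, 79, 36, 35, 64, 148, 149]
across -40..40 step2 @ -45 [143, 140, 135, 132, 129, 128, 123, 118, 118, 115, 122, 130, 134, 136, 143, 141, 134, 128, 99, 106, 120, 123, 96, 125, 105, 117, 122, 107, 93, 130, 142, 152, 155, 154, 150, 147, 146, 147, 141, 134, 130]
across -40..40 step2 @ -25 [137, 134, 131, 127, 125, 127, 121, 117, 118, 119, 121, 123, 132, 140, 143, 142, 140, 137, 116, 95, 117, 115, 73, 63, 100, 128, 124, 78, 60, 69, 115, 134, 138, 145, 148, 151, 149, 147, 143, 142, 136]
across -40..40 step2 @ 25 [146, 142, 143, 143, 143, 143, 142, 134, 130, 127, 133, 141, 143, 145, 147, 151, 155, 156, 125, 114, 121, 90, 64, 83, 119, 124, 91, 59, 85, 134, 140, 145, 147, 144, 139, 136, 134, 137, 144, 150, 155]
across -40..40 step2 @ 45 [154, 152, 151, 148, 148, 146, 146, 146, 142, 131, 126, 134, 145, 145, 143, 144, 150, 128, 108, 111, 113, 89, 123, 94, 108, 128, 108, 64, 87, 136, 145, 148, 147, 146, 150, 152, 148, 142, 139, 134, 131]
lie shift mm [  -1.4   -2.8 -132.6] rot [-0.001  0.004  0.011] rows 3 rate 0.23 q [ 0.09  0.64  1.58 -0.42  1.29  0.88]
```

The last clamp sits about 5 mm to the side of the estimate, so I'll correct by (+2.5, −5.5) mm and about 0.03 rad.

>>> arm_command:
  targets:
    - [[2.5,-5.5,-45,0,0,0.03],[2.5,-5.5,-85,0,0,0.03],[2.5,-5.5,-113,0,0,0.03],[2.5,-5.5,-127,0,0,0.03],[2.5,-5.5,-132,0,0,0.03],[2.5,-5.5,-132,0,0,0.03],[2.5,-5.5,-132,0,0,0.03]]

```text
t: 59.4
ee_pos: [0.6564, -0.0537, 0.0136]
orientation: [0.849, 0.462, -0.226, 0.124]
force: [0.0, -0.9, -0.5]
grip_width: 0.0421
finger_force: 0.0
```

>>> arm_command:
  targets:
    - [[0,0,0,0,0,0],[0,0,0,0,0,0],[0,0,0,0,0,0],[0,0,0,0,0,0]]
  grip: 10

```text
t: 59.9
ee_pos: [0.6563, -0.0536, 0.0133]
orientation: [0.848, 0.462, -0.227, 0.124]
force: [1.2, 1.8, 5.6]
grip_width: 0.0202
finger_force: 51.0
```

```bash
python3 - <<'E'
from plan import *
a=now();print((liepose(3)[0]-a[0])*1000,(liepose(3)[1]*a[1].inv()).as_rotvec())
b=go(*a,a[0]+[0,0,.29],a[1],"lift");e=go(*b,*wellpose(4,.20),"over")
E
```

```text
[-3.47048401  2.39415915  0.88537166] [-0.00056674  0.00136197 -0.01990612]
lift shift mm [  0.   0. 290.] rot [0. 0. 0.] rows 7 rate 0.23 q [ 0.09  0.4   1.38 -0.41  1.69  0.68]
over shift mm [-278.2 -307.1   34.7] rot [ 1.148 -1.081 -0.287] rows 10 rate 0.82 q [-1.37  0.09  1.94  0.91  1.67 -0.61]
```

>>> arm_command:
  targets:
    - [[0,0,15,0,0,0],[0,0,55,0,0,0],[0,0,105,0,0,0],[0,0,155,0,0,0],[0,0,205,0,0,0],[0,0,255,0,0,0],[0,0,290,0,0,0],[0,0,290,0,0,0]]

```text
t: 60.9
ee_pos: [0.6566, -0.0539, 0.3068]
orientation: [0.849, 0.462, -0.224, 0.125]
force: [0.2, -0.3, -0.5]
grip_width: 0.02
finger_force: 50.3
```

>>> arm_command:
  targets:
    - [[-20,-22,2,0.082,-0.077,-0.0205],[-40,-44,5,0.164,-0.154,-0.041],[-60,-66,7,0.246,-0.232,-0.0615],[-79,-88,10,0.328,-0.309,-0.082],[-99,-110,12,0.41,-0.386,-0.1025],[-119,-132,15,0.492,-0.463,-0.123],[-139,-153.5,17,0.574,-0.5405,-0.1435]]

```text
t: 61.78
ee_pos: [0.5147, -0.2074, 0.3176]
orientation: [0.908, 0.397, 0.135, -0.019]
force: [-0.6, -1.1, -0.9]
grip_width: 0.0199
finger_force: 50.2
```

>>> arm_command:
  targets:
    - [[-20,-22,2,0.082,-0.077,-0.0205],[-40,-44,5,0.164,-0.154,-0.041],[-60,-66,7,0.246,-0.232,-0.0615],[-79,-88,10,0.328,-0.309,-0.082],[-99,-110,12,0.41,-0.386,-0.1025],[-119,-132,15,0.492,-0.463,-0.123],[-139,-153.5,17,0.574,-0.5405,-0.1435],[-139,-153.5,17,0.574,-0.5405,-0.1435]]

```text
t: 62.78
ee_pos: [0.3752, -0.3617, 0.3323]
orientation: [0.824, 0.266, 0.475, -0.158]
force: [0.4, 0.0, -1.0]
grip_width: 0.0199
finger_force: 50.3
```

>>> arm_command:
  targets:
    - [[0,0,0,0,0,0],[0,0,0,0,0,0]]

```text
t: 63.02
ee_pos: [0.3779, -0.3598, 0.3364]
orientation: [0.823, 0.271, 0.474, -0.156]
force: [0.1, 0.1, -0.3]
grip_width: 0.0196
finger_force: 50.3
```

```bash
python3 - <<'E'
from plan import *
a=now();go(*a,*wellpose(4,.06),"above");print(monitor.state()["finger_force"])
E
```

```text
above shift mm [   0.2   -0.8 -138.4] rot [ 0.001 -0.001 -0.003] rows 4 rate 0.21 q [-1.37  0.26  2.04  0.91  1.51 -0.82]
50.29460906982422
```

>>> arm_command:
  targets:
    - [[0,0,-40,0,0,0],[0,0,-80,0,0,0],[0,0,-110,0,0,0],[0,0,-130,0,0,0],[0,0,-136,0,0,0],[0,0,-136,0,0,0],[0,0,-136,0,0,0],[0,0,-136,0,0,0]]

```text
t: 64.03
ee_pos: [0.3774, -0.3614, 0.201]
orientation: [0.823, 0.27, 0.475, -0.155]
force: [0.3, -0.0, -0.2]
grip_width: 0.0201
finger_force: 50.3
```

```bash
python3 - <<'E'
from plan import *
capture("wrist");a=now();go(*a,*wellpose(4,0),"in")
E
```

```text
in shift mm [  0.8   0.6 -62.8] rot [ 0.001 -0.001 -0.002] rows 2 rate 0.22 q [-1.37  0.35  2.06  0.92  1.44 -0.91]
```

>>> arm_command:
  targets:
    - [[0.7,0.7,-6,0,0,0],[0.7,0.7,-12,0,0,0],[0.7,0.7,-17,0,0,0],[0.7,0.7,-22,0,0,0],[0.7,0.7,-26,0,0,0],[0.7,0.7,-26,0,0,0]]

```text
t: 64.82
ee_pos: [0.3779, -0.3599, 0.1737]
orientation: [0.823, 0.269, 0.475, -0.156]
force: [-0.3, -0.3, -1.1]
grip_width: 0.0202
finger_force: 50.3
```

>>> arm_command:
  targets:
    - [[0,0,-8,0,0,0],[0,0,-16,0,0,0],[0,0,-23,0,0,0],[0,0,-29,0,0,0],[0,0,-33,0,0,0],[0,0,-35,0,0,0],[0,0,-35,0,0,0]]

```text
t: 65.7
ee_pos: [0.378, -0.3601, 0.1391]
orientation: [0.823, 0.27, 0.475, -0.156]
force: [1.1, -0.4, -0.6]
grip_width: 0.0202
finger_force: 50.3
```

>>> arm_command:
  targets:
    - [[0,0,-2,0,0,0],[0,0,-2,0,0,0]]

```text
t: 65.95
ee_pos: [0.3782, -0.3604, 0.1382]
orientation: [0.823, 0.27, 0.475, -0.156]
force: [-0.7, 0.1, 5.0]
grip_width: 0.0202
finger_force: 50.7
```

>>> arm_command:
  targets:
    - [[0,0,0,0,0,0],[0,0,0,0,0,0],[0,0,0,0,0,0],[-15,-11,11,0,0,0],[-35,-26,26,0,0,0],[-55,-41,41,0,0,0],[-62,-46,80,0,0,0],[-62,-46,140,0,0,0]]
  grip: 36

```text
t: 66.95
ee_pos: [0.3143, -0.4067, 0.2774]
orientation: [0.824, 0.268, 0.475, -0.157]
force: [0.0, -0.8, 0.7]
grip_width: 0.0361
finger_force: 0.0
```

```bash
python3 - <<'E'
from plan import *;import chk
for k in range(5): chk.standing(k)
# knob at locked mark, stand
im=capture("side");a=np.radians(126.2)
u=proj("side",[[.441+.085*np.cos(a),-.315+.085*np.sin(a),z] for z in(.025,.035,.045,.055,.06)]).round().astype(int)
print("knob",[im[v,w].tolist() for w,v in u])
E
```

```text
side [(56, 71, 98), (68, 93, 136), (72, 102, 142), (68, 95, 123), (73, 99, 128), (108, 150, 181), (100, 142, 175), (73, 105, 135), (79, 107, 141), (79, 105, 137), (76, 106, 136), (77, 104, 135), (78, 104, 134), (75, 102, 129), (76, 105, 135), (71, 102, 133), (83, 116, 152), (116, 169, 224), (156, 216, 242), (209, 234, 244), (150, 212, 241), (138, 175, 218), (131, 145, 154), (165, 179, 188), (191, 205, 212)]
side [(52, 69, 95), (65, 85, 131), (72, 99, 137), (74, 100, 127), (69, 93, 118), (104, 145, 171), (91, 129, 160), (76, 104, 135), (78, 108, 136), (80, 106, 138), (75, 103, 133), (80, 104, 136), (78, 107, 136), (79, 102, 134), (73, 102, 132), (77, 107, 136), (74, 101, 128), (112, 167, 223), (116, 178, 228), (212, 234, 244), (200, 231, 243), (150, 199, 232), (131, 168, 208), (129, 144, 152), (129, 143, 153)]
side [(56, 73, 99), (63, 85, 126), (71, 95, 136), (70, 95, 126), (75, 99, 128), (98, 133, 162), (91, 129, 160), (78, 107, 140), (75, 102, 134), (81, 107, 141), (77, 106, 136), (78, 107, 138), (80, 106, 137), (76, 102, 132), (80, 105, 137), (77, 105, 137), (81, 115, 153), (114, 1
[... 306 characters left out ...]
4, 135), (76, 102, 133), (73, 100, 131), (73, 103, 134), (74, 102, 135), (67, 92, 120), (118, 175, 226), (139, 204, 243), (101, 147, 189), (74, 91, 108), (115, 139, 165), (122, 146, 176), (111, 135, 167), (105, 131, 159)]
side [(52, 69, 97), (59, 77, 102), (74, 103, 139), (71, 95, 125), (74, 99, 126), (98, 136, 165), (92, 128, 161), (78, 107, 140), (78, 107, 138), (77, 109, 141), (79, 107, 140), (75, 104, 135), (75, 103, 133), (73, 101, 130), (73, 102, 132), (76, 104, 136), (74, 103, 134), (119, 177, 229), (138, 191, 229), (131, 167, 208), (135, 163, 192), (102, 122, 144), (69, 84, 102), (69, 87, 104), (72, 89, 105)]
knob [[51, 60, 77], [49, 60, 76], [47, 60, 76], [49, 59, 75], [67, 73, 87]]
```

```bash
python3 -c "
from bench import job
print(job.finish_job())"
```

```text
the job is handed in; nothing more can be done
None
```

The job is handed in: the stand is seated on its mount, the ring is at the green mark, and all five ring clamps stand upright in their wells by the last side-view check. No verdict came back when I handed it in, and the tape, pot and nippers were not measured again at the end, though nothing touched them.

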